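Set the sprung clips of the cassette carriers and load the tray

TASK

Load the tissue-cassette tray: pull up the spring plunger that locks its cover, slide the cover fully back, and lay every cassette carrier flat in a pocket of the tray, notched corner over the pocket's corner key. Their spring clips have all sprung up and would not hold a cassette: press each clip down on the button at its mid-span, never harder than 20 N and not on the bare blade, until it is bent so that, once let go, its tip stands about 5 mm above the carrier's plate (3 to 7 mm is right). Then slide the cover fully shut with the plunger dropped in again, and leave the timer and the tape roll where they lie.

Things in the scene. Friction and masses are not known exactly. Their poses are not given: they have to be found in the camera images.
- tray: fixed aluminium tray 260 x 290 mm; origin at the centre of its underside, x along the cover's slide (away from the robot), y left. Four pockets side by side in its front half (deck 13 mm high), side rails 41.5 mm high with inner faces 135 mm off the middle line; behind the pockets a 22 mm wide bar, top at 32 mm, with two index holes 112 mm apart for the plunger's pin: cover shut and cover open
- cover (a joint): clear flat cover that slides on the side rails over the pockets; 0 m = shut, 0.112 m = fully back at its stop, grows along the tray's +x. Underside 33 mm above the bench, top strips 40 mm. About 1.5 N of friction. It passes over the clamp blocks but not over a clip that still stands up
- plunger (a joint): spring index plunger on the cover's rear tab; 0 m = pin fully down in an index hole, grows as the knob is pulled straight up, at most 0.010 m. The pin is 7 mm deep in the hole: pull at least 8 mm to free the cover (spring 4 N at first, 8 N at the end). Off the holes the pin rides on the bar (about 0.007 m); over a hole it drops in by itself
- knob (a point): centre of the plunger's round black knurled knob, 24 mm across and 14 mm high (from 7 mm below to 7 mm above this point; at rest 60 mm above the bench); a 20 mm wide barrel stands below it on the cover. The knob travels with the cover and can be used to slide it
- pocket_1 (a point): centre of the floor of the leftmost pocket (8 mm above the bench, axes as the tray's). The pocket is 93 mm along x, 53 mm along y, 5 mm deep, with a 10 x 10 mm key filling its (+x, -y) corner; any carrier may go in any pocket, one way round only
- pocket_2 (a point): centre of the floor of the second from left pocket (8 mm above the bench, axes as the tray's). The pocket is 93 mm along x, 53 mm along y, 5 mm deep, with a 10 x 10 mm key filling its (+x, -y) corner; any carrier may go in any pocket, one way round only
- pocket_3 (a point): centre of the floor of the third from left pocket (8 mm above the bench, axes as the tray's). The pocket is 93 mm along x, 53 mm along y, 5 mm deep, with a 10 x 10 mm key filling its (+x, -y) corner; any carrier may go in any pocket, one way round only
- pocket_4 (a point): centre of the floor of the rightmost pocket (8 mm above the bench, axes as the tray's). The pocket is 93 mm along x, 53 mm along y, 5 mm deep, with a 10 x 10 mm key filling its (+x, -y) corner; any carrier may go in any pocket, one way round only
- carrier_1_mid (a point): carrier 1 (may be absent; all four alike, 0.11 kg): loose plate 90 (x) x 50 (y) x 6 mm (z); point at the plate's centre, half-way up, 11 mm above the bench when seated in a pocket. 10 x 10 mm notch in its (+x, -y) corner. To grasp: dark clamp block on the plate, 14 (x) x 18 (y) x 16 mm high, centre at x = -36 mm; from its face at x = -29 mm the spring clip runs towards +x
- button_1 (a point): centre of the top of the dark domed press button (12 mm across, 6 mm high) at mid-span of carrier 1's clip, 30 mm from its block; about 27 mm above carrier_1_mid at the start, 18.5 mm when the clip is set right and free. Pressed here the clip gives elastically 0.11 mm per N, yields at 9 to 10 N and keeps what it is bent further; let go, the button springs back about 1 mm
- tip_1 (a point): underside of the free end of carrier 1's clip, a steel blade 60 mm long, 14 mm wide, 2 mm thick, its root 14 mm above carrier_1_mid. Tip 20 to 25 mm above carrier_1_mid (17 to 22 mm over the plate) at the start, 8 mm above it (5 mm over the plate) when set right; springs back up about 2 mm when the button is let go. A clip pressed until the tip touches the plate is bent too far
- carrier_2_mid (a point): carrier 2 (may be absent; all four alike, 0.11 kg): loose plate 90 (x) x 50 (y) x 6 mm (z); point at the plate's centre, half-way up, 11 mm above the bench when seated in a pocket. 10 x 10 mm notch in its (+x, -y) corner. To grasp: dark clamp block on the plate, 14 (x) x 18 (y) x 16 mm high, centre at x = -36 mm; from its face at x = -29 mm the spring clip runs towards +x
- button_2 (a point): centre of the top of the dark domed press button (12 mm across, 6 mm high) at mid-span of carrier 2's clip, 30 mm from its block; about 27 mm above carrier_2_mid at the start, 18.5 mm when the clip is set right and free. Pressed here the clip gives elastically 0.11 mm per N, yields at 9 to 10 N and keeps what it is bent further; let go, the button springs back about 1 mm
- tip_2 (a point): underside of the free end of carrier 2's clip, a steel blade 60 mm long, 14 mm wide, 2 mm thick, its root 14 mm above carrier_2_mid. Tip 20 to 25 mm above carrier_2_mid (17 to 22 mm over the plate) at the start, 8 mm above it (5 mm over the plate) when set right; springs back up about 2 mm when the button is let go. A clip pressed until the tip touches the plate is bent too far
- carrier_3_mid (a point): carrier 3 (may be absent; all four alike, 0.11 kg): loose plate 90 (x) x 50 (y) x 6 mm (z); point at the plate's centre, half-way up, 11 mm above the bench when seated in a pocket. 10 x 10 mm notch in its (+x, -y) corner. To grasp: dark clamp block on the plate, 14 (x) x 18 (y) x 16 mm high, centre at x = -36 mm; from its face at x = -29 mm the spring clip runs towards +x
- button_3 (a point): centre of the top of the dark domed press button (12 mm across, 6 mm high) at mid-span of carrier 3's clip, 30 mm from its block; about 27 mm above carrier_3_mid at the start, 18.5 mm when the clip is set right and free. Pressed here the clip gives elastically 0.11 mm per N, yields at 9 to 10 N and keeps what it is bent further; let go, the button springs back about 1 mm
- tip_3 (a point): underside of the free end of carrier 3's clip, a steel blade 60 mm long, 14 mm wide, 2 mm thick, its root 14 mm above carrier_3_mid. Tip 20 to 25 mm above carrier_3_mid (17 to 22 mm over the plate) at the start, 8 mm above it (5 mm over the plate) when set right; springs back up about 2 mm when the button is let go. A clip pressed until the tip touches the plate is bent too far
- carrier_4_mid (a point): carrier 4 (may be absent; all four alike, 0.11 kg): loose plate 90 (x) x 50 (y) x 6 mm (z); point at the plate's centre, half-way up, 11 mm above the bench when seated in a pocket. 10 x 10 mm notch in its (+x, -y) corner. To grasp: dark clamp block on the plate, 14 (x) x 18 (y) x 16 mm high, centre at x = -36 mm; from its face at x = -29 mm the spring clip runs towards +x
- button_4 (a point): centre of the top of the dark domed press button (12 mm across, 6 mm high) at mid-span of carrier 4's clip, 30 mm from its block; about 27 mm above carrier_4_mid at the start, 18.5 mm when the clip is set right and free. Pressed here the clip gives elastically 0.11 mm per N, yields at 9 to 10 N and keeps what it is bent further; let go, the button springs back about 1 mm
- tip_4 (a point): underside of the free end of carrier 4's clip, a steel blade 60 mm long, 14 mm wide, 2 mm thick, its root 14 mm above carrier_4_mid. Tip 20 to 25 mm above carrier_4_mid (17 to 22 mm over the plate) at the start, 8 mm above it (5 mm over the plate) when set right; springs back up about 2 mm when the button is let go. A clip pressed until the tip touches the plate is bent too far
- timer: bystander: small white lab timer, 66 x 66 x 18 mm, origin under its centre
- tape: bystander: roll of label tape, 64 mm across, 18 mm high, lying flat, origin under its centre
There are look-alikes about, which are no part of the job. What is shaped like the part that bears carrier_2_mid but red is not meant.

How it is judged (in metres and radians):
On the way, in this order (a step that is already met when the one before it is completed fails the run):
1. the plunger has been pulled and the cover slid fully back (value of joint cover above 0.105 m), for 0.2 s.
2. with the cover back, every carrier lies flat in a pocket and its clip, let go, is bent to 3 to 7 mm above the plate (value of joint cover above 0.09 m and ((horizontal distance between carrier_1_mid and pocket_1 below 0.004 m and z of carrier_1_mid in the frame of pocket_1 below 0.005 m and angle between the x axis of carrier_1_mid and the x axis of pocket_1, either way round below 0.09 rad) or (horizontal distance between carrier_1_mid and pocket_2 below 0.004 m and z of carrier_1_mid in the frame of pocket_2 below 0.005 m and angle between the x axis of carrier_1_mid and the x axis of pocket_2, either way round below 0.09 rad) or (horizontal distance between carrier_1_mid and pocket_3 below 0.004 m and z of carrier_1_mid in the frame of pocket_3 below 0.005 m and angle between the x axis of carrier_1_mid and the x axis of pocket_3, either way round below 0.09 rad) or (horizontal distance between carrier_1_mid and pocket_4 below 0.004 m and z of carrier_1_mid in the frame of pocket_4 below 0.005 m and angle between the x axis of carrier_1_mid and the x axis of pocket_4, either way round below 0.09 rad)) and z of tip_1 in the frame of carrier_1_mid between 0.006 and 0.01 m and angle between each of carrier_1_mid, carrier_2_mid, carrier_3_mid, carrier_4_mid's own z axis and vertical below 0.05 rad and ((horizontal distance between carrier_2_mid and pocket_1 below 0.004 m and z of carrier_2_mid in the frame of pocket_1 below 0.005 m and angle between the x axis of carrier_2_mid and the x axis of pocket_1, either way round below 0.09 rad) or (horizontal distance between carrier_2_mid and pocket_2 below 0.004 m and z of carrier_2_mid in the frame of pocket_2 below 0.005 m and angle between the x axis of carrier_2_mid and the x axis of pocket_2, either way round below 0.09 rad) or (horizontal distance between carrier_2_mid and pocket_3 below 0.004 m and z of carrier_2_mid in the frame of pocket_3 below 0.005 m and angle between the x axis of carrier_2_mid and the x axis of pocket_3, either way round below 0.09 rad) or (horizontal distance between carrier_2_mid and pocket_4 below 0.004 m and z of carrier_2_mid in the frame of pocket_4 below 0.005 m and angle between the x axis of carrier_2_mid and the x axis of pocket_4, either way round below 0.09 rad)) and z of tip_2 in the frame of carrier_2_mid between 0.006 and 0.01 m and ((horizontal distance between carrier_3_mid and pocket_1 below 0.004 m and z of carrier_3_mid in the frame of pocket_1 below 0.005 m and angle between the x axis of carrier_3_mid and the x axis of pocket_1, either way round below 0.09 rad) or (horizontal distance between carrier_3_mid and pocket_2 below 0.004 m and z of carrier_3_mid in the frame of pocket_2 below 0.005 m and angle between the x axis of carrier_3_mid and the x axis of pocket_2, either way round below 0.09 rad) or (horizontal distance between carrier_3_mid and pocket_3 below 0.004 m and z of carrier_3_mid in the frame of pocket_3 below 0.005 m and angle between the x axis of carrier_3_mid and the x axis of pocket_3, either way round below 0.09 rad) or (horizontal distance between carrier_3_mid and pocket_4 below 0.004 m and z of carrier_3_mid in the frame of pocket_4 below 0.005 m and angle between the x axis of carrier_3_mid and the x axis of pocket_4, either way round below 0.09 rad)) and z of tip_3 in the frame of carrier_3_mid between 0.006 and 0.01 m and ((horizontal distance between carrier_4_mid and pocket_1 below 0.004 m and z of carrier_4_mid in the frame of pocket_1 below 0.005 m and angle between the x axis of carrier_4_mid and the x axis of pocket_1, either way round below 0.09 rad) or (horizontal distance between carrier_4_mid and pocket_2 below 0.004 m and z of carrier_4_mid in the frame of pocket_2 below 0.005 m and angle between the x axis of carrier_4_mid and the x axis of pocket_2, either way round below 0.09 rad) or (horizontal distance between carrier_4_mid and pocket_3 below 0.004 m and z of carrier_4_mid in the frame of pocket_3 below 0.005 m and angle between the x axis of carrier_4_mid and the x axis of pocket_3, either way round below 0.09 rad) or (horizontal distance between carrier_4_mid and pocket_4 below 0.004 m and z of carrier_4_mid in the frame of pocket_4 below 0.005 m and angle between the x axis of carrier_4_mid and the x axis of pocket_4, either way round below 0.09 rad)) and z of tip_4 in the frame of carrier_4_mid between 0.006 and 0.01 m and contact force between the fingers and clip_1 below 0.5 N and contact force between the fingers and clip_2 below 0.5 N and contact force between the fingers and clip_3 below 0.5 N and contact force between the fingers and clip_4 below 0.5 N), for 0.3 s.
At the end, for the whole second after the job is handed in: Every carrier present lies flat in a pocket (within 4 mm of its centre, seated on its floor, within 5 degrees of its axis), its clip tip 3 to 7 mm above its plate; the cover is shut to within 4 mm and the plunger's pin is in its hole to within 2 mm (((horizontal distance between carrier_1_mid and pocket_1 below 0.004 m and z of carrier_1_mid in the frame of pocket_1 below 0.005 m and angle between the x axis of carrier_1_mid and the x axis of pocket_1, either way round below 0.09 rad) or (horizontal distance between carrier_1_mid and pocket_2 below 0.004 m and z of carrier_1_mid in the frame of pocket_2 below 0.005 m and angle between the x axis of carrier_1_mid and the x axis of pocket_2, either way round below 0.09 rad) or (horizontal distance between carrier_1_mid and pocket_3 below 0.004 m and z of carrier_1_mid in the frame of pocket_3 below 0.005 m and angle between the x axis of carrier_1_mid and the x axis of pocket_3, either way round below 0.09 rad) or (horizontal distance between carrier_1_mid and pocket_4 below 0.004 m and z of carrier_1_mid in the frame of pocket_4 below 0.005 m and angle between the x axis of carrier_1_mid and the x axis of pocket_4, either way round below 0.09 rad)) and z of tip_1 in the frame of carrier_1_mid between 0.006 and 0.01 m and angle between each of carrier_1_mid, carrier_2_mid, carrier_3_mid, carrier_4_mid's own z axis and vertical below 0.05 rad and ((horizontal distance between carrier_2_mid and pocket_1 below 0.004 m and z of carrier_2_mid in the frame of pocket_1 below 0.005 m and angle between the x axis of carrier_2_mid and the x axis of pocket_1, either way round below 0.09 rad) or (horizontal distance between carrier_2_mid and pocket_2 below 0.004 m and z of carrier_2_mid in the frame of pocket_2 below 0.005 m and angle between the x axis of carrier_2_mid and the x axis of pocket_2, either way round below 0.09 rad) or (horizontal distance between carrier_2_mid and pocket_3 below 0.004 m and z of carrier_2_mid in the frame of pocket_3 below 0.005 m and angle between the x axis of carrier_2_mid and the x axis of pocket_3, either way round below 0.09 rad) or (horizontal distance between carrier_2_mid and pocket_4 below 0.004 m and z of carrier_2_mid in the frame of pocket_4 below 0.005 m and angle between the x axis of carrier_2_mid and the x axis of pocket_4, either way round below 0.09 rad)) and z of tip_2 in the frame of carrier_2_mid between 0.006 and 0.01 m and ((horizontal distance between carrier_3_mid and pocket_1 below 0.004 m and z of carrier_3_mid in the frame of pocket_1 below 0.005 m and angle between the x axis of carrier_3_mid and the x axis of pocket_1, either way round below 0.09 rad) or (horizontal distance between carrier_3_mid and pocket_2 below 0.004 m and z of carrier_3_mid in the frame of pocket_2 below 0.005 m and angle between the x axis of carrier_3_mid and the x axis of pocket_2, either way round below 0.09 rad) or (horizontal distance between carrier_3_mid and pocket_3 below 0.004 m and z of carrier_3_mid in the frame of pocket_3 below 0.005 m and angle between the x axis of carrier_3_mid and the x axis of pocket_3, either way round below 0.09 rad) or (horizontal distance between carrier_3_mid and pocket_4 below 0.004 m and z of carrier_3_mid in the frame of pocket_4 below 0.005 m and angle between the x axis of carrier_3_mid and the x axis of pocket_4, either way round below 0.09 rad)) and z of tip_3 in the frame of carrier_3_mid between 0.006 and 0.01 m and ((horizontal distance between carrier_4_mid and pocket_1 below 0.004 m and z of carrier_4_mid in the frame of pocket_1 below 0.005 m and angle between the x axis of carrier_4_mid and the x axis of pocket_1, either way round below 0.09 rad) or (horizontal distance between carrier_4_mid and pocket_2 below 0.004 m and z of carrier_4_mid in the frame of pocket_2 below 0.005 m and angle between the x axis of carrier_4_mid and the x axis of pocket_2, either way round below 0.09 rad) or (horizontal distance between carrier_4_mid and pocket_3 below 0.004 m and z of carrier_4_mid in the frame of pocket_3 below 0.005 m and angle between the x axis of carrier_4_mid and the x axis of pocket_3, either way round below 0.09 rad) or (horizontal distance between carrier_4_mid and pocket_4 below 0.004 m and z of carrier_4_mid in the frame of pocket_4 below 0.005 m and angle between the x axis of carrier_4_mid and the x axis of pocket_4, either way round below 0.09 rad)) and z of tip_4 in the frame of carrier_4_mid between 0.006 and 0.01 m and value of joint cover below 0.004 m and value of joint plunger below 0.002 m); the robot touches nothing.
It fails at once if a clip is pressed harder than 20 N (contact force between the fingers and clip_1 above 20 N or contact force between the fingers and clip_2 above 20 N or contact force between the fingers and clip_3 above 20 N or contact force between the fingers and clip_4 above 20 N).
It fails at once if the bare blade of a clip is pushed with more than 4 N instead of its button (contact force between the fingers and clip_1_c0 above 4 N or contact force between the fingers and clip_2_c0 above 4 N or contact force between the fingers and clip_3_c0 above 4 N or contact force between the fingers and clip_4_c0 above 4 N).
It fails at once if the timer or the tape roll is shoved more than 4 cm (distance of any of timer, tape from where it was at the start of the episode above 0.04 m).
Of carrier_1, carrier_2, carrier_3, carrier_4 only 3 to 4 are there at a start; the rules pass over those that are not, and their reading is None.
At some moment in a run one of carrier_1, carrier_2, carrier_3, carrier_4 may be knocked a few centimetres aside while the robot is not near it.
Once in a run the grip may slacken for a moment while it holds something.
It also fails if it takes over 210 s, if anything falls off the work surface, if the arm or the gripper's body presses on something with over 40 N, if the wrist force passes 120 N, or if a joint passes its speed limit or range.

ROBOT

A 6-joint arm with a two-finger parallel gripper is mounted at the origin on a cart in front of the work surface, level with it; the furniture and walls round the work are solid. World frame = base frame: x ahead of the robot, y to its left, z up, the work surface at z = 0. Lengths are in mm, angles in rad, forces in N, time in s.
With the tool pointing down it reaches from about 350 to 725 mm from the base axis. Payload 4.3 kg.
Tool frame: the origin (TCP) lies on the mounting face of the last link; the fingertips stand 173 mm ahead of it and the grasp point (between the pads) lies robot.hold_point_z ahead of it (robot.hold_point_z is the distance from the TCP to the grasp point, in mm); z points along the fingers, y is the line along which they close (so a half turn about z gives the same grasp; the last joint's range is limited). The gripper opens to 85 mm and grips with 20 to 120 N. Pads are 22 mm wide; open, the fingers measure 114 mm over their backs; the gripper's body (76 mm by 85 mm) begins 54 mm behind the grasp point. The pads swing forward as they close: fully open they stand 13 mm farther back than shut.
Start: joints at [-1.406, 0.377, 0.081, 1.274, 0, 1.46], TCP at [156.036, -553.444, 404.729] pointing down, gripper open.
Joint ranges: [-2.72, 2.72], [-0.84, 1.66], [-1.02, 1.22], [-1.77, 2.12], [-1.37, 1.28], [-3.14, 3.14]. Speed limits (rad/s): [2.57, 2.57, 3.14, 3.14, 3.14, 3.14].

INTERFACE

Orientations are given as a rotation vector (axis times angle).
In Python, from workcell import robot gives the robot as it stands.
- The arm moves only by the tool step_arm, never from a script. Its arguments are lists of equal length, an entry for each row: "translation": the shift along the world's x, y, z in units of 0.15 m (1.0 is 0.15 m), a list of three; "angular": the turn, a rotation vector about the world's x, y, z in units of pi rad (1.0 is pi rad), a list of three; "grip": the opening, from 0 (shut) to 1 (fully open). A call has 1 to 5 rows; each row shifts and turns the commanded pose from where the row before left it; what a row does not reach is not made up. A row lasts 1/8 s, in which the tool goes at most 62.5 mm and 10.7 degrees, less where a joint would pass 70% of its speed; a pose out of reach is approached as far as the arm can. A call with a number of a shift or a turn outside -1 to 1 is refused whole. A call with a gripper value outside its range is refused whole. The fingers move at their own pace and stop on an object; "force" is the grip in N (left out, the last holds). Time passes only in rows, so rows that do not move let the fingers close. It gives the time, the measured TCP pose, the force, the opening and the grip force at its end, in the units of the state.
- robot.read_state(): the state, without advancing time (a new reading comes with each control period).
- robot.capture(name): name is "scene" or "side" or "wrist"; returns a dict with "img" (480x640x3 uint8, red, green, blue), "intrinsics" (3x3 intrinsics, pixels), "R" (3x3) and "t" (3): a world point X has camera coordinates R X + t. Camera axes: x right, y down, z forward; pixel columns grow to the right and rows downward; lengths in mm; the calibration is good to about 2 mm. The wrist camera is an equidistant fisheye: a pixel r from the principal point sees the ray r / f radians off the axis. A picture is of the moment at which its call begins. There is no depth.
- robot.job_done(): hands the job in; it is judged then, once.
The state is a dict: "time_s": time; "joint_pos": joint angles; "qd": joint speeds; "tau": joint torques, N m; "position": TCP position; "eef_rot": TCP orientation; "force": force on the tool from outside, world axes, zero at the start; "torque": the same for the moment, N m; "opening": opening from 0.0 (shut) to 1.0 (fully open); "finger_force": force on a finger pad.
Only numpy, scipy, OpenCV 4.12 (cv2) and the standard library are available. Lean on these libraries where they do the work, as an engineer would, in place of code of your own. Each camera call takes 0.05 s, during which the arm holds its last target. There are 200 camera calls.

## Working session

There is one attempt and no reset: what is moved stays moved. The work goes in short steps, Python scripts to look and compute and a tool call to move; the robot and the scene stay as the last step left them, time stands still between calls to the robot, and variables do not carry over. Pictures are saved under pics/ and viewed, at most 14 in all, crops included, and the job is handed in when it is done.

Besides the shell and the picture viewer there is one more tool, called after "Request:" as a command line: name --argument value ..., lists and objects as JSON in quotes. step_arm: Moves the arm, as the interface text tells. Its arguments: {"type":"object","properties":{"translation":{"type":"array","items":{"type":"array","items":{"type":"number"}}},"angular":{"type":"array","items":{"type":"array","items":{"type":"number"}}},"grip":{"type":"array","items":{"type":"number"}},"force":{"type":"number"}},"required":["translation","angular","grip"]}

```bash
mkdir -p pics; ls
python3 - <<'E'
from workcell import robot
import cv2, numpy as np
print(robot.hold_point_z, robot.read_state())
for n in ["scene","side"]:
    c=robot.capture(n); cv2.imwrite(f"pics/{n}0.png",c["img"][:,:,::-1]); np.savez(f"{n}0.npz",**c)
    print(n,c["intrinsics"],c["R"],c["t"], -c["R"].T@c["t"])
E
```

```text
pics
154.70000000000002 {'time_s': 0.0, 'joint_pos': array([-1.40632607e+00,  3.78072838e-01,  7.96496341e-02,  1.27441482e+00,
       -1.43917787e-05,  1.46050999e+00]), 'qd': array([ 4.75083580e-04, -2.70020003e-04,  1.16019197e-03,  5.82254466e-06,
        8.30192522e-04,  1.12058317e-03]), 'tau': array([-2.35855323e-04, -4.63604808e+01,  2.69877023e+01,  2.09128694e-02,
       -1.01392325e-04, -5.69088243e-07]), 'position': array([ 155.96679933, -553.13122051,  403.76413826]), 'eef_rot': array([-3.10997259e+00, -4.29950958e-01,  1.09402797e-04]), 'force': array([ 0.07550079, -0.24351765, -0.20053768]), 'torque': array([ 0.01619622, -0.0241978 , -0.00886473]), 'finger_force': 0.0, 'opening': 1.0004785399657934}
scene [[620.50372601   0.         313.31519906]
 [  0.         620.50372601 244.34210966]
 [  0.           0.           1.        ]] [[ 0.97557477 -0.21908525 -0.01598483]
 [-0.16562961 -0.68583471 -0.708659  ]
 [ 0.14429378  0.69399741 -0.70537005]] [-516.22937423   28.06754348 2297.60370076] [  176.73923857 -1688.37955557  1632.29931   ]
side [[513.74775828   0.         324.99119169]
 [  0.         513.74775828 235.50317474]
 [  0.           0.           1.        ]] [[-0.67394467 -0.73877824 -0.00230179]
 [-0.65570956  0.5995955  -0.45883571]
 [ 0.34035798 -0.30772057 -0.88851815]] [ 246.35273764  455.93244885 1356.30653582] [   3.35762833  325.98841722 1414.86810924]
```

View pics/scene0.png

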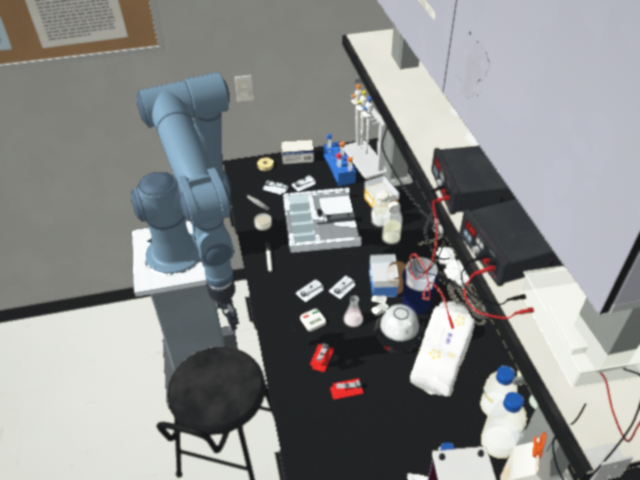

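View pics/side0.png

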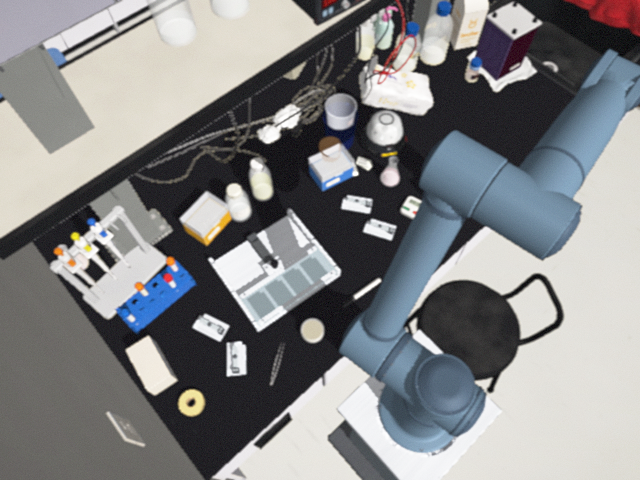

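```bash
cat > h.py <<'E'
import numpy as np, cv2
from scipy.spatial.transform import Rotation as Rot
def bp(c,uv,z):
    K,R,t=c["intrinsics"],c["R"],c["t"]
    d=R.T@np.linalg.inv(K)@np.array([uv[0],uv[1],1.]); o=-R.T@t
    return o+d*(z-o[2])/d[2]
def topdown(c,z,x0,x1,y0,y1,s,fish=False):
    # rows: x1 top..x0 bottom ; cols: y1 left..y0 right
    W,H=int((y1-y0)*s),int((x1-x0)*s)
    v,u=np.mgrid[0:H,0:W].astype(float)
    P=np.stack([x1-v/s,y1-u/s,np.full(u.shape,float(z))],-1)
    q=P@np.asarray(c["R"]).T+c["t"]
    K=c["intrinsics"]
    if fish:
        r=np.hypot(q[...,0],q[...,1]); th=np.arctan2(r,q[...,2]); k=th/np.maximum(r,1e-9)
    else: k=1/q[...,2]
    mu=K[0,0]*q[...,0]*k+K[0,2]; mv=K[1,1]*q[...,1]*k+K[1,2]
    return cv2.remap(c["img"],mu.astype(np.float32),mv.astype(np.float32),cv2.INTER_CUBIC)[:,:,::-1]
def grid(im,x0,x1,y0,y1,s,step):
    im=im.copy()
    for y in range(int(np.ceil(y0/step)*step),int(y1)+1,step):
        u=int((y1-y)*s); cv2.line(im,(u,0),(u,6),(0,255,255),1); cv2.putText(im,str(y),(u+1,16),0,.35,(0,255,255),1)
    for x in range(int(np.ceil(x0/step)*step),int(x1)+1,step):
        v=int((x1-x)*s); cv2.line(im,(0,v),(6,v),(0,255,255),1); cv2.putText(im,str(x),(8,v+4),0,.35,(0,255,255),1)
    return im
E
python3 - <<'E'
from h import *
for n,px in [("scene",[(275,187),(304,184),(310,290),(343,287),(322,219),(321,357),(347,388)]),("side",[(236,358),(211,327),(380,229),(356,204),(275,268)])]:
    c=dict(np.load(n+"0.npz"))
    for p in px: print(n,p,bp(c,p,10).round())
c=dict(np.load("side0.npz"))
a=(300,800,-330,430); s=1.05
cv2.imwrite("pics/td.png",grid(topdown(c,10,*a,s),*a,s,50))
E
```

```text
scene (275, 187) [429. 269.  10.]
scene (304, 184) [548. 260.  10.]
scene (310, 290) [ 449. -308.   10.]
scene (343, 287) [ 563. -321.   10.]
scene (322, 219) [572.  35.  10.]
scene (321, 357) [ 422. -586.   10.]
scene (347, 388) [ 473. -713.   10.]
side (236, 358) [427. 274.  10.]
side (211, 327) [544. 272.  10.]
side (380, 229) [ 443. -302.   10.]
side (356, 204) [ 558. -309.   10.]
side (275, 268) [562.  23.  10.]
```

View pics/td.png

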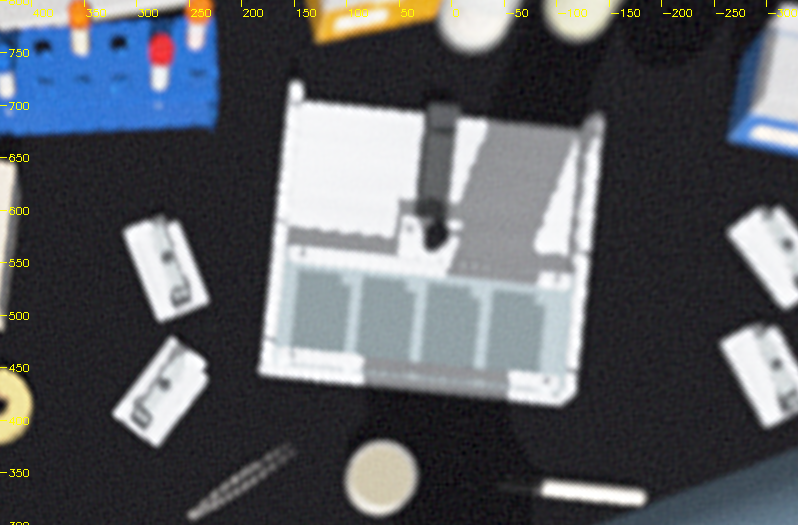

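Pixels in td.png: the white carriers are at (165,268), (160,390), (770,257) and (765,375). The tray is at about (420,250) with the knob near (435,235), and the red decoys lie far right in the scene view, so they're excluded. Next I move over the tray.

Request:
step_arm --translation '[[0.18, 0.255, 0], [0.18, 0.255, 0], [0.18, 0.255, 0], [0.18, 0.255, 0], [0.18, 0.255, 0]]' --angular '[[0, 0, 0.0585], [0, 0, 0.0585], [0, 0, 0.0585], [0, 0, 0.0585], [0, 0, 0.0585]]' --grip '[1, 1, 1, 1, 1]'

```text
time_s: 0.72
position: [291.6, -360.7, 404.4]
eef_rot: [-2.593, -1.773, -0.0]
force: [0.2, -0.8, -0.0]
opening: 1.0
finger_force: 0.0
```

Request:
step_arm --translation '[[0.18, 0.255, 0], [0.18, 0.255, 0], [0.18, 0.255, 0], [0.18, 0.255, 0], [0.18, 0.255, 0]]' --angular '[[0, 0, 0.0585], [0, 0, 0.0585], [0, 0, 0.0585], [0, 0, 0.0585], [0, 0, 0.0585]]' --grip '[1, 1, 1, 1, 1]'

```text
time_s: 1.35
position: [426.5, -169.5, 404.4]
eef_rot: [-1.538, -2.739, -0.0]
force: [0.3, -0.7, 0.1]
opening: 1.001
finger_force: 0.0
```

Request:
step_arm --translation '[[0.18, 0.255, 0], [0.18, 0.255, 0], [0.18, 0.255, 0], [0.18, 0.255, 0], [0.18, 0.255, 0]]' --angular '[[0, 0, 0.0585], [0, 0, 0.0585], [0, 0, 0.0585], [0, 0, 0.0585], [0, 0, 0.0585]]' --grip '[1, 1, 1, 1, 1]'

```text
time_s: 1.98
position: [561.6, 21.8, 404.3]
eef_rot: [-0.163, -3.136, 0.0]
force: [0.8, -1.0, 1.0]
opening: 1.001
finger_force: 0.0
```

Run:
```python
from h import *
from workcell import robot
c=robot.capture("wrist"); np.savez("w1.npz",**c); cv2.imwrite("pics/w1raw.png",c["img"][:,:,::-1])
print(c["intrinsics"],c["R"],-c["R"].T@c["t"])
a=(420,740,-130,180); s=1.8
cv2.imwrite("pics/w1.png",grid(topdown(c,40,*a,s,True),*a,s,20))
```

```text
[[371.64829954   0.         310.38403871]
 [  0.         371.64829954 239.89174548]
 [  0.           0.           1.        ]] [[ 0.1023592   0.99474572  0.00188389]
 [ 0.96039093 -0.09931717  0.26035621]
 [ 0.25917533 -0.02484059 -0.96551079]] [494.48880199  28.69447662 373.40105273]
```

View pics/w1.png

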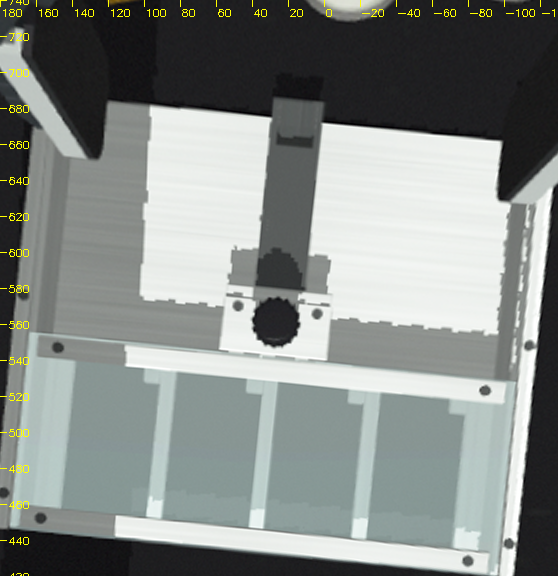

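The wrist view shows the knob at (276,322) px and the four pockets under the clear cover, with the tray at about -5.5° yaw. The bar with the open index hole runs behind it at (295,140). I descend to the knob.

Request:
step_arm --translation '[[-0.008, 0.007, -0.24], [-0.008, 0.007, -0.24], [-0.008, 0.007, -0.24], [-0.008, 0.007, -0.24], [-0.008, 0.007, -0.24]]' --angular '[[0, 0, 0.002], [0, 0, 0], [0, 0, 0], [0, 0, 0], [0, 0, 0]]' --grip '[1, 1, 1, 1, 1]'

```text
time_s: 2.65
position: [554.5, 25.5, 223.3]
eef_rot: [-0.164, -3.137, -0.0]
force: [-0.6, 0.7, 0.1]
opening: 1.001
finger_force: 0.0
```

Request:
step_arm --translation '[[0, 0, -0.035], [0, 0, 0], [0, 0, 0], [0, 0, 0], [0, 0, 0]]' --angular '[[0, 0, 0], [0, 0, 0], [0, 0, 0], [0, 0, 0], [0, 0, 0]]' --grip '[1, 0.5, 0.1, 0.1, 0.1]' --force 50

```text
time_s: 3.28
position: [555.9, 26.1, 221.0]
eef_rot: [0.162, 3.134, 0.004]
force: [-1.0, 3.5, 5.3]
opening: 0.257
finger_force: 48.7
```

Request:
step_arm --translation '[[0, 0, 0.03], [0, 0, 0.04], [0, 0, 0], [0, 0, 0]]' --angular '[[0, 0, 0], [0, 0, 0], [0, 0, 0], [0, 0, 0]]' --grip '[0.1, 0.1, 0.1, 0.1]'

```text
time_s: 3.78
position: [555.8, 26.1, 229.7]
eef_rot: [0.162, 3.136, 0.003]
force: [4.5, 3.8, -8.3]
opening: 0.253
finger_force: 49.2
```

Request:
step_arm --translation '[[0, 0, 0.006], [0.05, -0.005, 0], [0.1, -0.01, 0], [0.1, -0.01, 0], [0.1, -0.01, 0]]' --angular '[[0, 0, 0], [0, 0, 0], [0, 0, 0], [0, 0, 0], [0, 0, 0]]' --grip '[0.1, 0.1, 0.1, 0.1, 0.1]'

```text
time_s: 4.4
position: [606.2, 21.0, 228.9]
eef_rot: [-0.162, -3.131, -0.003]
force: [-2.2, 4.9, -7.3]
opening: 0.258
finger_force: 49.2
```

Request:
step_arm --translation '[[0.1, -0.01, 0], [0.1, -0.01, 0], [0.1, -0.01, 0], [0.1, -0.01, 0], [0.02, -0.002, 0]]' --angular '[[0, 0, 0], [0, 0, 0], [0, 0, 0], [0, 0, 0], [0, 0, 0]]' --grip '[0.1, 0.1, 0.1, 0.1, 0.1]'

```text
time_s: 5.03
position: [669.0, 14.7, 228.3]
eef_rot: [-0.162, -3.13, -0.003]
force: [-5.3, 5.3, -6.8]
opening: 0.258
finger_force: 49.2
```

Request:
step_arm --translation '[[0, 0, -0.03], [0, 0, -0.02], [0, 0, 0]]' --angular '[[0, 0, 0], [0, 0, 0], [0, 0, 0]]' --grip '[0.1, 0.1, 0.1]'

```text
time_s: 5.4
position: [668.7, 14.7, 221.6]
eef_rot: [-0.162, -3.131, -0.002]
force: [-3.4, 4.2, -4.2]
opening: 0.256
finger_force: 49.5
```

Request:
step_arm --translation '[[0, 0, 0], [0, 0, 0], [0, 0, 0.2], [-0.1, 0.1, 0.3], [-0.2, 0.2, 0.3]]' --angular '[[0, 0, 0], [0, 0, 0], [0, 0, 0], [0, 0, 0], [0, 0, 0]]' --grip '[1, 1, 1, 1, 1]'

```text
time_s: 6.02
position: [626.2, 58.0, 345.3]
eef_rot: [0.167, 3.134, -0.001]
force: [0.2, 0.5, 0.5]
opening: 1.001
finger_force: 0.0
```

Request:
step_arm --translation '[[-0.25, 0.2, 0.3], [-0.2, 0.25, 0.2], [0, 0.25, 0], [0, 0.2, 0]]' --angular '[[0, 0, 0], [0, 0, 0], [0, 0, 0], [0, 0, 0]]' --grip '[1, 1, 1, 1]'

```text
time_s: 6.52
position: [559.9, 193.5, 418.3]
eef_rot: [0.162, 3.133, 0.0]
force: [-0.5, -0.5, -0.5]
opening: 1.003
finger_force: 0.0
```

Run:
```python
from h import *
from workcell import robot
s_=robot.read_state(); print(s_["position"],s_["time_s"])
c=robot.capture("wrist"); np.savez("w2.npz",**c)
print(-c["R"].T@c["t"])
a=(380,700,-60,380); s=1.8
cv2.imwrite("pics/w2.png",grid(topdown(c,13,*a,s,True),*a,s,20))
```

```text
[559.89609194 193.51670844 418.31491178] 6.525
[492.95621445 200.45852431 387.1048929 ]
```

View pics/w2.png

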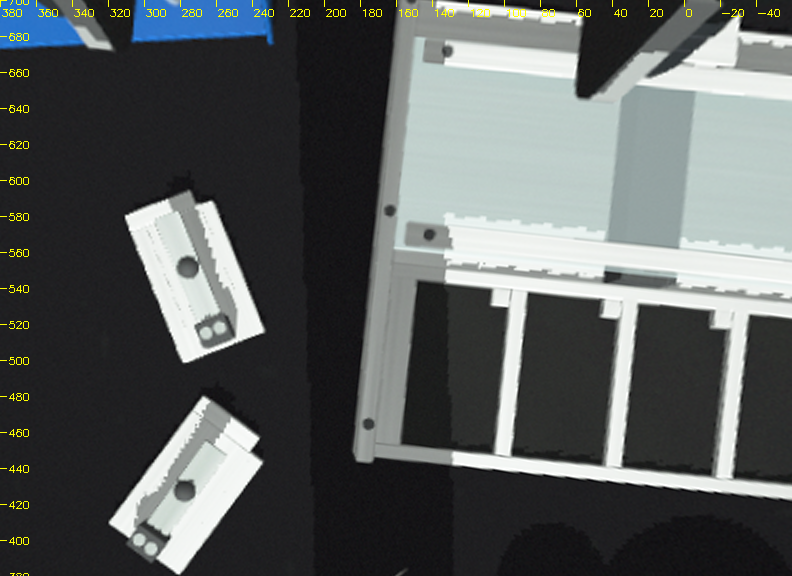

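In w2, carrier A has its block at (214,330), button at (187,267) and notch at the top right, yaw about +22°. Carrier B has its block at (148,543) and button at (185,491), yaw about -36.5°. The pockets are clear, with pocket 1 centred at about (456,367). I grasp A first.

Request:
step_arm --translation '[[-0.1, 0.147, -0.2], [-0.1, 0.147, -0.25], [-0.093, 0.146, -0.25], [0, 0, -0.25], [0, 0, -0.25]]' --angular '[[0, 0, 0.0515], [0, 0, 0.0515], [0, 0, 0.0515], [0, 0, 0], [0, 0, 0]]' --grip '[1, 1, 1, 1, 1]'

```text
time_s: 7.2
position: [516.5, 258.6, 236.0]
eef_rot: [-0.596, 3.082, -0.001]
force: [-0.3, 1.0, 0.7]
opening: 1.001
finger_force: 0.0
```

Run:
```python
from h import *
from workcell import robot
s_=robot.read_state(); print(s_["position"],s_["time_s"],Rot.from_rotvec(s_["eef_rot"]).as_matrix()[:,0])
c=robot.capture("wrist"); np.savez("w3.npz",**c)
print(-c["R"].T@c["t"])
a=(480,600,200,320); s=4.5
cv2.imwrite("pics/w3.png",grid(topdown(c,22,*a,s,True),*a,s,10))
```

```text
[516.47404874 258.60512173 236.00483403] 7.2 [-0.92792829 -0.37274953 -0.00262374]
[453.88629643 234.06311182 204.91600359]
```

View pics/w3.png

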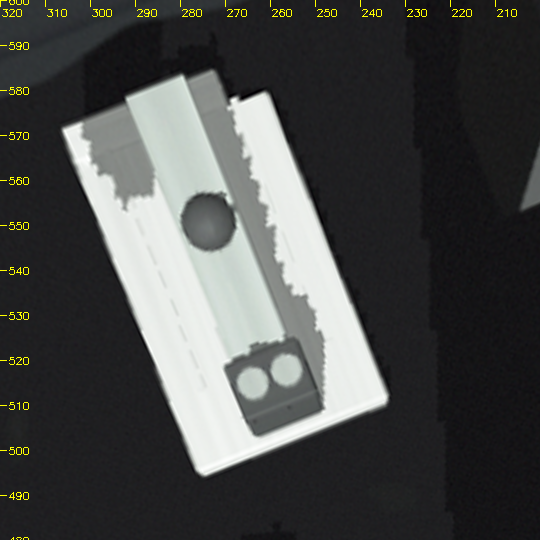

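Block A is centred at (273,379) px, within 1 mm of plan, with yaw matching. Descending to grip.

Request:
step_arm --translation '[[-0.004, 0.005, -0.18], [0, 0, -0.15], [0, 0, -0.03], [0, 0, 0], [0, 0, 0]]' --angular '[[0, 0, 0], [0, 0, 0], [0, 0, 0], [0, 0, 0], [0, 0, 0]]' --grip '[1, 1, 1, 0.4, 0]' --force 60

```text
time_s: 7.88
position: [516.2, 259.4, 183.6]
eef_rot: [-0.595, 3.082, 0.0]
force: [0.5, -1.3, -0.1]
opening: 0.602
finger_force: 0.0
```

Request:
step_arm --translation '[[0, 0, 0], [0, 0, 0]]' --angular '[[0, 0, 0], [0, 0, 0]]' --grip '[0, 0]'

```text
time_s: 8.12
position: [515.8, 259.4, 183.1]
eef_rot: [-0.595, 3.083, 0.0]
force: [1.6, 0.9, -1.1]
opening: 0.191
finger_force: 58.7
```

Request:
step_arm --translation '[[0, 0, 0.15], [0, 0, 0.3], [-0.07, -0.17, 0], [-0.07, -0.17, 0], [-0.07, -0.17, 0]]' --angular '[[0, 0, 0], [0, 0, 0], [0, 0, -0.05], [0, 0, -0.052], [0, 0, -0.052]]' --grip '[0, 0, 0, 0, 0]'

```text
time_s: 8.75
position: [483.3, 182.1, 249.7]
eef_rot: [0.168, 3.137, -0.0]
force: [0.1, -1.3, -0.7]
opening: 0.19
finger_force: 58.7
```

Request:
step_arm --translation '[[-0.07, -0.17, 0], [-0.092, -0.193, -0.05], [0, 0, -0.05], [0, 0, 0]]' --angular '[[0, 0, 0], [0, 0, 0], [0, 0, 0], [0, 0, 0]]' --grip '[0, 0, 0, 0]'

```text
time_s: 9.25
position: [459.4, 128.4, 234.2]
eef_rot: [-0.161, -3.137, -0.001]
force: [-0.5, -0.1, -1.0]
opening: 0.191
finger_force: 58.8
```

Run:
```python
from h import *
from workcell import robot
s_=robot.read_state(); print(s_["position"],s_["time_s"],s_["opening"],Rot.from_rotvec(s_["eef_rot"]).as_matrix()[:,0])
c=robot.capture("wrist"); np.savez("w4.npz",**c)
print(-c["R"].T@c["t"])
a=(420,570,50,185); s=4
cv2.imwrite("pics/w4.png",grid(topdown(c,13,*a,s,True),*a,s,10))
```

```text
[459.43922055 128.43173211 234.19718534] 9.25 0.1906662711678336 [-9.94768523e-01  1.02151668e-01  7.88875945e-04]
[392.31138689 135.30736139 203.3520337 ]
```

View pics/w4.png

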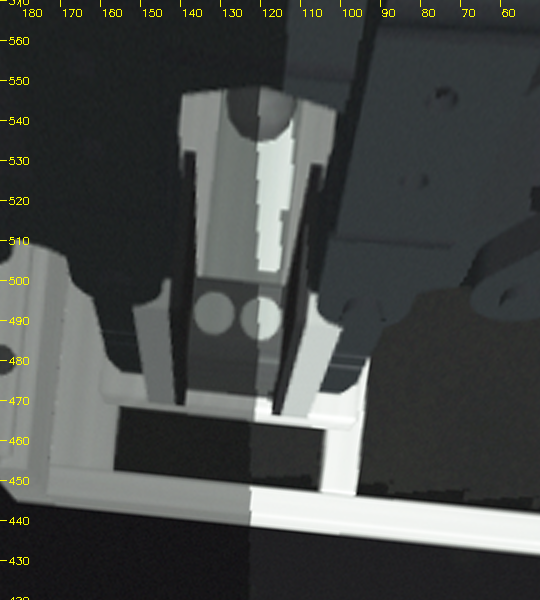

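The plate is held square over pocket 1. The pocket's front corners are at (114,470) and (321,490), so I shift about 0.8 mm and lower.

Request:
step_arm --translation '[[0.005, 0.005, -0.12], [0, 0, -0.11], [0, 0, -0.03], [0, 0, 0]]' --angular '[[0, 0, 0], [0, 0, 0], [0, 0, 0], [0, 0, 0]]' --grip '[0, 0, 0, 0]'

```text
time_s: 9.8
position: [460.6, 129.5, 195.7]
eef_rot: [0.159, 3.138, 0.0]
force: [-0.4, 0.7, -1.2]
opening: 0.189
finger_force: 58.8
```

Request:
step_arm --translation '[[0, 0, -0.01], [0, 0, -0.01], [0, 0, 0], [0, 0, 0]]' --angular '[[0, 0, 0], [0, 0, 0], [0, 0, 0], [0, 0, 0]]' --grip '[0, 0, 0, 0]'

```text
time_s: 10.3
position: [460.4, 129.1, 192.8]
eef_rot: [0.16, 3.137, 0.0]
force: [0.8, 0.5, -0.5]
opening: 0.189
finger_force: 58.8
```

Request:
step_arm --translation '[[0, 0, -0.01], [0, 0, 0], [0, 0, 0], [0, 0, 0]]' --angular '[[0, 0, 0], [0, 0, 0], [0, 0, 0], [0, 0, 0]]' --grip '[0, 0, 0.4, 0.4]'

```text
time_s: 10.8
position: [460.4, 129.0, 191.2]
eef_rot: [0.16, 3.137, 0.0]
force: [0.6, 0.0, -0.5]
opening: 0.398
finger_force: 0.0
```

Request:
step_arm --translation '[[0, 0, 0.2], [0, 0, 0.25], [-0.06, 0.2, 0], [-0.09, 0.28, 0], [-0.09, 0.28, 0]]' --angular '[[0, 0, 0], [0, 0, 0], [0, 0, -0.05], [0, 0, -0.055], [0, 0, -0.055]]' --grip '[0.4, 0.4, 1, 1, 1]'

```text
time_s: 11.42
position: [424.1, 244.0, 258.9]
eef_rot: [0.945, 2.995, 0.001]
force: [-0.0, 1.0, 0.6]
opening: 0.988
finger_force: 0.0
```

Request:
step_arm --translation '[[-0.08, 0.17, -0.05], [-0.077, 0.173, -0.1], [0, 0, 0]]' --angular '[[0, 0, -0.008], [0, 0, 0], [0, 0, 0]]' --grip '[1, 1, 1]'

```text
time_s: 11.8
position: [399.5, 295.4, 235.2]
eef_rot: [-0.968, -2.987, 0.002]
force: [0.1, 0.1, 1.1]
opening: 0.997
finger_force: 0.0
```

```bash
cat > look.py <<'E'
import sys
from h import *
from workcell import robot
n=sys.argv[1]; z=float(sys.argv[2]); a=tuple(map(float,sys.argv[3:7])); s=float(sys.argv[7])
s_=robot.read_state(); X=Rot.from_rotvec(s_["eef_rot"]).as_matrix()[:,0]
print(s_["position"].round(1),s_["time_s"],round(s_["opening"],3),"yaw",round(np.degrees(np.arctan2(X[1],X[0])),2))
c=robot.capture("wrist"); np.savez(n+".npz",**c)
print("cam",(-c["R"].T@c["t"]).round(1))
cv2.imwrite(f"pics/{n}.png",grid(topdown(c,z,*a,s,True),*a,s,10))
E
python3 look.py w5 22 375 485 225 335 5
```

```text
[399.5 295.4 235.2] 11.8 0.997 yaw 144.08
cam [344.6 334.2 204.3]
```

View pics/w5.png

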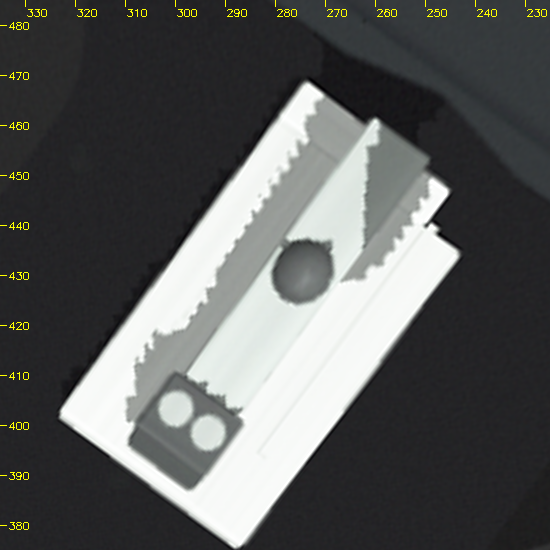

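Carrier B's block holes are at (175,408) and (208,433), so the block centre is about (400.3,297.1) with yaw -36.9°.

Request:
step_arm --translation '[[0.005, 0.011, -0.18], [0, 0, -0.15], [0, 0, -0.02], [0, 0, 0], [0, 0, 0]]' --angular '[[0, 0, -0.0055], [0, 0, 0], [0, 0, 0], [0, 0, 0], [0, 0, 0]]' --grip '[1, 1, 1, 0.2, 0]' --force 60

```text
time_s: 12.48
position: [402.3, 296.2, 184.7]
eef_rot: [0.999, 2.977, 0.002]
force: [-1.0, -0.3, 0.3]
opening: 0.603
finger_force: 0.0
```

Request:
step_arm --translation '[[0, 0, 0], [0, 0, 0]]' --angular '[[0, 0, 0], [0, 0, 0]]' --grip '[0, 0]'

```text
time_s: 12.72
position: [401.9, 296.4, 184.5]
eef_rot: [0.999, 2.978, 0.002]
force: [-0.4, -0.3, 2.6]
opening: 0.186
finger_force: 58.8
```

Request:
step_arm --translation '[[0, 0, 0.15], [0, 0, 0.3], [0.0715, -0.3, 0], [0.0715, -0.3, 0], [0.0715, -0.3, 0]]' --angular '[[0, 0, 0], [0, 0, 0], [0, 0, 0.058], [0, 0, 0.058], [0, 0, 0.058]]' --grip '[0, 0, 0, 0, 0]'

```text
time_s: 13.35
position: [433.4, 161.9, 251.3]
eef_rot: [0.159, 3.137, 0.0]
force: [0.8, 0.2, -1.9]
opening: 0.185
finger_force: 58.8
```

Request:
step_arm --translation '[[0.0715, -0.3, 0], [0.0715, -0.32, -0.05], [0, 0, -0.05], [0, 0, 0]]' --angular '[[0, 0, 0], [0, 0, 0], [0, 0, 0], [0, 0, 0]]' --grip '[0, 0, 0, 0]'

```text
time_s: 13.85
position: [454.1, 70.1, 235.5]
eef_rot: [-0.171, -3.135, -0.001]
force: [-0.2, 0.6, -1.2]
opening: 0.185
finger_force: 59.0
```

```bash
python3 look.py w6 13 420 570 20 170 4
```

```text
[454.1  70.1 235.5] 13.85 0.185 yaw 173.77
cam [387.   77.4 204.7]
```

View pics/w6.png

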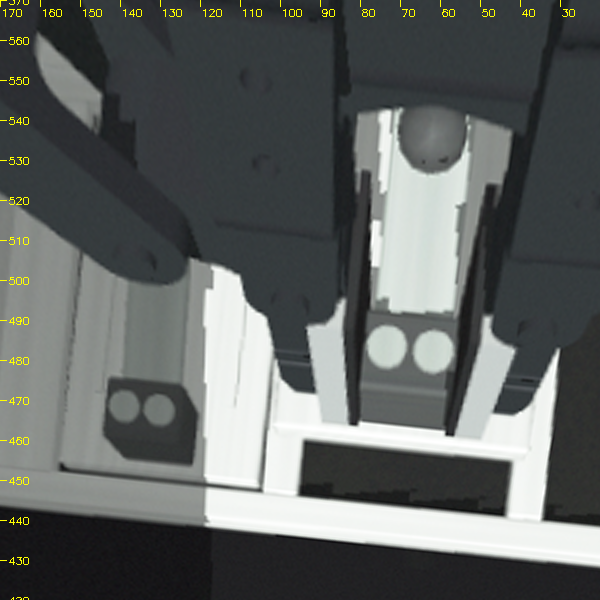

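A is seated in pocket 1 at the left. B is held over pocket 2, whose front corners are at (299,495) and (508,515), with its block 2 mm back in the grip. I correct and lower.

Request:
step_arm --translation '[[0.0145, -0.016, -0.1], [0, 0, -0.1], [0, 0, -0.06], [0, 0, 0]]' --angular '[[0, 0, 0.0025], [0, 0, 0], [0, 0, 0], [0, 0, 0]]' --grip '[0, 0, 0, 0]'

```text
time_s: 14.4
position: [456.4, 68.4, 196.7]
eef_rot: [-0.155, -3.136, -0.0]
force: [-0.1, 0.1, -0.7]
opening: 0.183
finger_force: 59.0
```

Request:
step_arm --translation '[[0, 0, -0.01], [0, 0, -0.01], [0, 0, 0], [0, 0, 0]]' --angular '[[0, 0, 0], [0, 0, 0], [0, 0, 0], [0, 0, 0]]' --grip '[0, 0, 0, 0]'

```text
time_s: 14.9
position: [456.9, 67.6, 194.2]
eef_rot: [0.158, 3.138, 0.001]
force: [-0.9, 1.0, -1.1]
opening: 0.191
finger_force: 59.0
```

Request:
step_arm --translation '[[0, 0, -0.01], [0, 0, 0], [0, 0, 0], [0, 0, 0.25], [0, 0, 0.25]]' --angular '[[0, 0, 0], [0, 0, 0], [0, 0, 0], [0, 0, 0], [0, 0, 0]]' --grip '[0, 0.4, 0.4, 0.4, 0.4]'

```text
time_s: 15.52
position: [456.9, 67.6, 268.4]
eef_rot: [-0.158, -3.137, 0.0]
force: [1.8, -0.7, -0.3]
opening: 0.398
finger_force: 0.0
```

Request:
step_arm --translation '[[0.05, -0.35, 0.1], [0.05, -0.35, 0.1], [0.05, -0.35, 0.1], [0.05, -0.35, 0.1], [0.05, -0.35, 0.1]]' --angular '[[0, 0, 0], [0, 0, 0], [0, 0, 0], [0, 0, 0], [0, 0, 0]]' --grip '[1, 1, 1, 1, 1]'

```text
time_s: 16.15
position: [494.7, -196.8, 343.5]
eef_rot: [0.158, 3.136, -0.001]
force: [0.7, 0.2, -0.2]
opening: 1.002
finger_force: 0.0
```

Request:
step_arm --translation '[[0.05, -0.3, 0], [0.05, -0.3, 0], [0, 0, 0]]' --angular '[[0, 0, 0], [0, 0, 0], [0, 0, 0]]' --grip '[1, 1, 1]'

```text
time_s: 16.52
position: [509.8, -288.1, 342.5]
eef_rot: [0.164, 3.136, -0.002]
force: [-0.3, 0.1, 1.3]
opening: 0.998
finger_force: 0.0
```

```bash
python3 look.py w7 22 390 620 -380 -160 2.6
```

```text
[ 509.8 -288.1  342.5] 16.525 0.998 yaw 174.02
cam [ 442.8 -281.1  311.5]
```

View pics/w7.png

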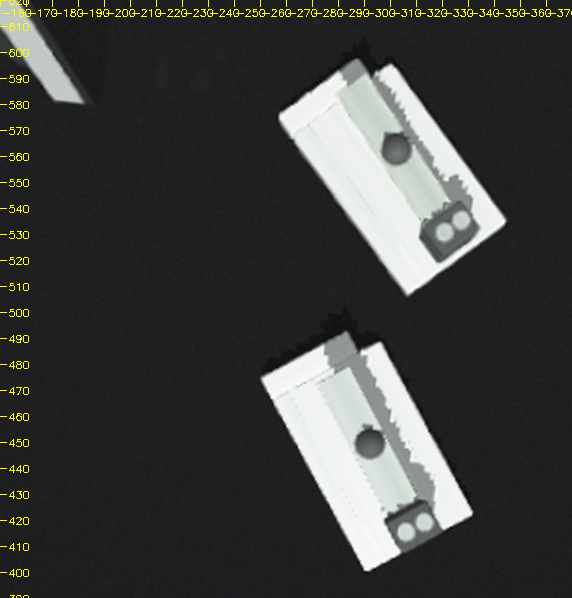

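Carrier C has its block holes at (415,526) and carrier D at (453,225), with yaw +28.3° and +36°. Both are white with notches at the top right. I grasp C next.

Request:
step_arm --translation '[[-0.155, -0.053, -0.18], [-0.155, -0.053, -0.18], [-0.155, -0.053, -0.18], [-0.153, -0.053, -0.18], [0, 0, 0]]' --angular '[[0, 0, 0.0475], [0, 0, 0.0475], [0, 0, 0.0475], [0, 0, 0.0475], [0, 0, 0]]' --grip '[1, 1, 1, 1, 1]'

```text
time_s: 17.2
position: [414.6, -314.5, 232.7]
eef_rot: [0.769, -3.043, -0.009]
force: [-0.1, -0.0, -0.2]
opening: 0.999
finger_force: 0.0
```

```bash
cat > st.py <<'E'
from h import *
from workcell import robot
s_=robot.read_state(); X=Rot.from_rotvec(s_["eef_rot"]).as_matrix()
print(s_["position"].round(2),"yaw",round(np.degrees(np.arctan2(X[1,0],X[0,0])),2),"tilt",X[:2,2].round(4),s_["force"].round(1))
E
python3 st.py
```

```text
[ 414.61 -314.48  232.69] yaw -151.64 tilt [-0.0044  0.0047] [-0.1 -0.  -0.2]
```

Request:
step_arm --translation '[[0.012, -0.03, 0], [0, 0, 0], [0, 0, 0]]' --angular '[[0, 0, 0], [0, 0, 0], [0, 0, 0]]' --grip '[1, 1, 1]'

```text
time_s: 17.58
position: [419.6, -321.4, 235.6]
eef_rot: [-0.772, 3.044, -0.003]
force: [0.4, 0.5, 1.0]
opening: 1.001
finger_force: 0.0
```

```bash
python3 st.py
```

```text
[ 419.6  -321.36  235.57] yaw -151.53 tilt [ 0.0016 -0.0013] [0.4 0.5 1. ]
```

Request:
step_arm --translation '[[-0.014, 0.008, -0.18], [0, 0, -0.15], [0, 0, -0.02], [0, 0, 0], [0, 0, 0]]' --angular '[[0, 0, 0], [0, 0, 0], [0, 0, 0], [0, 0, 0], [0, 0, 0]]' --grip '[1, 1, 1, 0.2, 0]' --force 60

```text
time_s: 18.2
position: [417.1, -320.5, 183.2]
eef_rot: [-0.772, 3.044, -0.003]
force: [0.0, -0.2, -0.3]
opening: 0.602
finger_force: 0.0
```

Request:
step_arm --translation '[[0, 0, 0], [0, 0, 0]]' --angular '[[0, 0, 0], [0, 0, 0]]' --grip '[0, 0]'

```text
time_s: 18.45
position: [416.8, -320.3, 183.0]
eef_rot: [-0.772, 3.045, -0.002]
force: [1.3, -0.7, -0.0]
opening: 0.194
finger_force: 58.8
```

```bash
python3 st.py
```

```text
[ 416.82 -320.32  182.99] yaw -151.56 tilt [ 0.0011 -0.001 ] [ 1.3 -0.7 -0. ]
```

Request:
step_arm --translation '[[0, 0, 0.15], [0, 0, 0.3], [0.03, 0.31, 0], [0.03, 0.31, 0], [0.03, 0.31, 0]]' --angular '[[0, 0, 0], [0, 0, 0], [0, 0, -0.0475], [0, 0, -0.0475], [0, 0, -0.0475]]' --grip '[0, 0, 0, 0, 0]'

```text
time_s: 19.08
position: [429.8, -179.2, 249.8]
eef_rot: [-0.068, 3.141, 0.0]
force: [0.5, -0.5, -1.4]
opening: 0.187
finger_force: 58.9
```

Request:
step_arm --translation '[[0.03, 0.31, 0], [0.03, 0.31, 0], [0.03, 0.31, 0], [0.03, 0.31, -0.05], [0, 0, -0.05]]' --angular '[[0, 0, -0.0475], [0, 0, 0], [0, 0, 0], [0, 0, 0], [0, 0, 0]]' --grip '[0, 0, 0, 0, 0]'

```text
time_s: 19.7
position: [447.7, 8.0, 234.5]
eef_rot: [-0.149, -3.138, -0.001]
force: [0.2, 0.5, -1.1]
opening: 0.189
finger_force: 59.0
```

Request:
step_arm --translation '[[0, 0, 0], [0, 0, 0]]' --angular '[[0, 0, 0], [0, 0, 0]]' --grip '[0, 0]'

```text
time_s: 19.95
position: [448.0, 4.5, 234.7]
eef_rot: [-0.16, -3.137, 0.0]
force: [0.6, 1.2, -0.9]
opening: 0.188
finger_force: 59.0
```

```bash
python3 st.py; python3 look.py w8 13 420 570 -50 120 4
python3 - <<'E'
# circles (bright discs on dark block) located numerically relative to TCP, for w6 and w8
from h import *
for n in ["w4","w6","w8"]:
    c=dict(np.load(n+".npz")); im=c["img"]; g=cv2.GaussianBlur(cv2.cvtColor(im,cv2.COLOR_RGB2GRAY),(0,0),1)
    cs=cv2.HoughCircles(g,cv2.HOUGH_GRADIENT,1,8,param1=80,param2=12,minRadius=5,maxRadius=14)
    print(n, None if cs is None else cs[0].round(1)[:6].tolist())
E
```

```text
[448.01   4.54 234.72] yaw 174.14 tilt [-0.     -0.0002] [ 0.6  1.2 -0.9]
[448.    4.5 234.7] 19.95 0.188 yaw 174.14
cam [380.9  11.4 203.8]
w4 [[300.5, 320.5, 8.199999809265137], [320.5, 320.5, 8.0], [411.5, 292.5, 6.0], [515.5, 416.5, 12.199999809265137], [559.5, 199.5, 12.100000381469727], [123.5, 431.5, 12.199999809265137]]
w6 [[300.5, 315.5, 8.199999809265137], [320.5, 315.5, 8.0], [310.5, 390.5, 13.399999618530273], [444.5, 391.5, 12.199999809265137], [496.5, 431.5, 12.199999809265137], [123.5, 431.5, 12.199999809265137]]
w8 [[320.5, 321.5, 8.0], [309.5, 395.5, 13.399999618530273], [519.5, 331.5, 8.399999618530273], [300.5, 320.5, 8.0], [440.5, 279.5, 6.0], [498.5, 431.5, 13.399999618530273]]
```

The holes measured in the raw wrist image put C's grip offset equal to A's, so I shift to (448.1, 6.7) and lower.

Request:
step_arm --translation '[[0, 0.0145, -0.1], [0, 0, -0.1], [0, 0, -0.06], [0, 0, 0]]' --angular '[[0, 0, 0], [0, 0, 0], [0, 0, 0], [0, 0, 0]]' --grip '[0, 0, 0, 0]'

```text
time_s: 20.5
position: [447.7, 7.2, 195.2]
eef_rot: [-0.159, -3.136, -0.0]
force: [-0.3, 0.4, -1.8]
opening: 0.19
finger_force: 59.1
```

Request:
step_arm --translation '[[0, 0, -0.01], [0, 0, -0.01], [0, 0, 0], [0, 0, 0]]' --angular '[[0, 0, 0], [0, 0, 0], [0, 0, 0], [0, 0, 0]]' --grip '[0, 0, 0, 0]'

```text
time_s: 21.0
position: [448.0, 7.7, 192.8]
eef_rot: [0.157, 3.137, 0.0]
force: [0.1, -0.3, -1.3]
opening: 0.185
finger_force: 59.1
```

Request:
step_arm --translation '[[0, 0, -0.01], [0, 0, 0], [0, 0, 0], [0, 0, 0.25], [0, 0, 0.25]]' --angular '[[0, 0, 0], [0, 0, 0], [0, 0, 0], [0, 0, 0], [0, 0, 0]]' --grip '[0, 0.4, 0.4, 0.4, 0.4]'

```text
time_s: 21.62
position: [447.6, 7.8, 266.8]
eef_rot: [-0.158, -3.136, -0.0]
force: [0.7, -0.6, -0.6]
opening: 0.397
finger_force: 0.0
```

Request:
step_arm --translation '[[0.07, -0.285, 0], [0.07, -0.285, 0], [0.07, -0.285, 0], [0.07, -0.285, 0], [0.07, -0.285, 0]]' --angular '[[0, 0, 0.0465], [0, 0, 0.0465], [0, 0, 0.0465], [0, 0, 0.0465], [0, 0, 0.0465]]' --grip '[0.4, 0.4, 1, 1, 1]'

```text
time_s: 22.25
position: [500.7, -207.5, 266.2]
eef_rot: [-0.98, 2.984, -0.0]
force: [0.8, 0.5, -0.0]
opening: 0.992
finger_force: 0.0
```

Request:
step_arm --translation '[[0.07, -0.285, 0], [0.07, -0.285, -0.1], [0.07, -0.285, -0.1], [0, 0, 0], [0, 0, 0]]' --angular '[[0, 0, 0], [0, 0, 0], [0, 0, 0], [0, 0, 0], [0, 0, 0]]' --grip '[1, 1, 1, 1, 1]'

```text
time_s: 22.88
position: [531.7, -333.9, 235.9]
eef_rot: [0.973, -2.987, -0.002]
force: [-0.1, -0.5, 0.5]
opening: 0.999
finger_force: 0.0
```

```bash
python3 st.py; python3 look.py w9 22 500 600 -370 -260 5
python3 - <<'E'
from h import *
for n in ["w5","w9"]:
    c=dict(np.load(n+".npz")); im=c["img"]; g=cv2.GaussianBlur(cv2.cvtColor(im,cv2.COLOR_RGB2GRAY),(0,0),1)
    cs=cv2.HoughCircles(g,cv2.HOUGH_GRADIENT,1,8,param1=80,param2=12,minRadius=5,maxRadius=14)
    K=c["intrinsics"]
    for u,v,r in cs[0][:6]:
        d=np.array([u-K[0,2],v-K[1,2]]); R_=np.hypot(*d); th=R_/K[0,0]
        ray=c["R"].T@np.array([*(d/R_*np.sin(th)),np.cos(th)]); o=-c["R"].T@c["t"]
        print(n,u,v,round(float(r),1),(o+ray*(22-o[2])/ray[2]).round(1))
E
```

```text
[ 531.71 -333.89  235.91] yaw -143.91 tilt [-0.0007  0.0011] [-0.1 -0.5  0.5]
[ 531.7 -333.9  235.9] 22.875 0.999 yaw -143.91
cam [ 476.9 -372.7  205. ]
w5 314.5 336.5 11.0 [430.9 274.6  22. ]
w5 600.5 310.5 12.2 [544.9 440.4  22. ]
w5 584.5 313.5 9.6 [535.8 426.6  22. ]
w5 43.5 445.5 10.9 [399.   -3.3  22. ]
w5 598.5 340.5 12.2 [570.  432.2  22. ]
w5 585.5 347.5 12.2 [566.  419.6  22. ]
w9 622.5 406.5 12.2 [475.7 -16.2  22. ]
w9 625.5 395.5 12.2 [466.7 -27.3  22. ]
w9 606.5 384.5 12.2 [472.3 -70.7  22. ]
w9 305.5 334.5 11.0 [ 562.9 -312.6   22. ]
w9 578.5 443.5 9.6 [528.1 -31.2  22. ]
w9 297.5 273.5 6.9 [ 535.5 -337.5   22. ]
```

Request:
step_arm --translation '[[0.008, -0.005, -0.18], [0, 0, -0.15], [0, 0, -0.02], [0, 0, 0], [0, 0, 0]]' --angular '[[0, 0, 0], [0, 0, 0], [0, 0, 0], [0, 0, 0], [0, 0, 0]]' --grip '[1, 1, 1, 0.2, 0]' --force 60

```text
time_s: 23.55
position: [533.7, -335.1, 185.1]
eef_rot: [-0.974, 2.986, -0.003]
force: [0.0, -0.9, -0.5]
opening: 0.607
finger_force: 0.0
```

Request:
step_arm --translation '[[0, 0, 0], [0, 0, 0]]' --angular '[[0, 0, 0], [0, 0, 0]]' --grip '[0, 0]'

```text
time_s: 23.8
position: [533.5, -335.3, 184.6]
eef_rot: [-0.973, 2.986, -0.002]
force: [2.2, -0.9, -0.9]
opening: 0.185
finger_force: 58.9
```

```bash
python3 st.py
```

```text
[ 533.51 -335.35  184.63] yaw -143.91 tilt [ 0.0012 -0.0009] [ 2.2 -0.9 -0.9]
```

Request:
step_arm --translation '[[0, 0, 0.15], [0, 0, 0.3], [-0.1, 0.31, 0], [-0.1, 0.31, 0], [-0.1, 0.31, 0]]' --angular '[[0, 0, 0], [0, 0, -0.0465], [0, 0, -0.0465], [0, 0, -0.0465], [0, 0, -0.0465]]' --grip '[0, 0, 0, 0, 0]'

```text
time_s: 24.42
position: [487.5, -194.3, 251.3]
eef_rot: [-0.063, 3.141, 0.0]
force: [0.6, -0.0, -1.4]
opening: 0.185
finger_force: 58.9
```

Request:
step_arm --translation '[[-0.1, 0.31, 0], [-0.1, 0.31, 0], [-0.11, 0.32, -0.05], [0, 0, -0.05], [0, 0, 0]]' --angular '[[0, 0, -0.0465], [0, 0, 0], [0, 0, 0], [0, 0, 0], [0, 0, 0]]' --grip '[0, 0, 0, 0, 0]'

```text
time_s: 25.05
position: [441.7, -54.7, 235.9]
eef_rot: [-0.157, -3.137, 0.001]
force: [0.7, 0.3, -1.0]
opening: 0.189
finger_force: 59.0
```

Request:
step_arm --translation '[[0, 0, 0], [0, 0, 0]]' --angular '[[0, 0, 0], [0, 0, 0]]' --grip '[0, 0]'

```text
time_s: 25.3
position: [442.4, -55.5, 236.4]
eef_rot: [0.16, 3.136, -0.0]
force: [0.4, -0.6, 0.7]
opening: 0.188
finger_force: 59.0
```

```bash
python3 st.py; python3 look.py w10 13 400 550 -110 60 3.5
python3 - <<'E'
from h import *
for n in ["w10"]:
    c=dict(np.load(n+".npz")); im=c["img"]; g=cv2.GaussianBlur(cv2.cvtColor(im,cv2.COLOR_RGB2GRAY),(0,0),1)
    cs=cv2.HoughCircles(g,cv2.HOUGH_GRADIENT,1,8,param1=80,param2=12,minRadius=5,maxRadius=14)
    print(cs[0].round(1)[:7].tolist())
E
```

```text
[442.38 -55.52 236.44] yaw 174.16 tilt [ 0.0011 -0.0003] [ 0.4 -0.6  0.7]
[442.4 -55.5 236.4] 25.3 0.188 yaw 174.16
cam [375.3 -48.7 205.5]
[[310.5, 390.5, 13.399999618530273], [300.5, 317.5, 8.0], [123.5, 431.5, 12.199999809265137], [496.5, 431.5, 12.199999809265137], [320.5, 317.5, 7.800000190734863], [89.5, 97.5, 11.800000190734863], [516.5, 330.5, 10.5]]
```

View pics/w10.png

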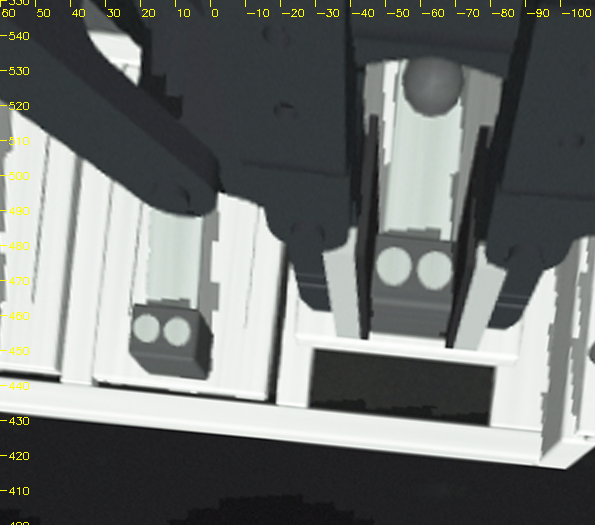

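C is seated in pocket 3. D is held over pocket 4, whose front corners are at (308,405) and (490,427). Small correction, then lower.

Request:
step_arm --translation '[[0.005, 0.004, -0.1], [0, 0, -0.1], [0, 0, -0.06], [0, 0, 0]]' --angular '[[0, 0, 0], [0, 0, 0], [0, 0, 0], [0, 0, 0]]' --grip '[0, 0, 0, 0]'

```text
time_s: 25.85
position: [442.1, -54.1, 196.6]
eef_rot: [-0.158, -3.136, -0.001]
force: [-0.6, -0.3, -1.0]
opening: 0.19
finger_force: 59.0
```

Request:
step_arm --translation '[[0, 0, -0.01], [0, 0, -0.01], [0, 0, -0.005], [0, 0, 0]]' --angular '[[0, 0, 0], [0, 0, 0], [0, 0, 0], [0, 0, 0]]' --grip '[0, 0, 0, 0]'

```text
time_s: 26.35
position: [442.5, -54.0, 193.5]
eef_rot: [0.158, 3.137, -0.0]
force: [0.4, -0.9, -2.2]
opening: 0.191
finger_force: 59.0
```

Request:
step_arm --translation '[[0, 0, 0], [0, 0, 0], [0, 0, 0.25], [0, 0, 0], [0, 0, 0]]' --angular '[[0, 0, 0], [0, 0, 0], [0, 0, 0], [0, 0, 0], [0, 0, 0]]' --grip '[0.4, 0.4, 0.4, 0, 0]' --force 30

```text
time_s: 26.98
position: [442.4, -53.9, 230.7]
eef_rot: [0.158, 3.137, 0.0]
force: [-0.6, -0.0, 0.7]
opening: 0.008
finger_force: 0.0
```

Request:
step_arm --translation '[[0, 0, 0], [0, 0, 0], [0, 0, -0.1], [0, 0, -0.05], [0, 0, 0]]' --angular '[[0, 0, 0], [0, 0, 0], [0, 0, 0], [0, 0, 0], [0, 0, 0]]' --grip '[0, 0, 0, 0, 0]'

```text
time_s: 27.6
position: [441.9, -53.8, 207.6]
eef_rot: [-0.158, -3.136, -0.001]
force: [-0.5, 0.1, 0.5]
opening: -0.001
finger_force: 0.0
```

```bash
python3 st.py
```

```text
[441.85 -53.79 207.62] yaw 174.25 tilt [-0.002   0.0006] [-0.5  0.1  0.5]
```

Request:
step_arm --translation '[[0, 0, -0.015], [0, 0, 0], [0, 0, 0]]' --angular '[[0, 0, 0], [0, 0, 0], [0, 0, 0]]' --grip '[0, 0, 0]'

```text
time_s: 27.98
position: [442.6, -54.0, 206.4]
eef_rot: [0.158, 3.137, -0.0]
force: [-0.0, -0.3, -0.7]
opening: 0.001
finger_force: 0.0
```

Request:
step_arm --translation '[[0, 0, -0.01], [0, 0, 0], [0, 0, 0]]' --angular '[[0, 0, 0], [0, 0, 0], [0, 0, 0]]' --grip '[0, 0, 0]'

```text
time_s: 28.35
position: [442.4, -54.0, 204.6]
eef_rot: [-0.158, -3.138, -0.0]
force: [0.7, -0.4, -0.6]
opening: -0.001
finger_force: 0.0
```

Request:
step_arm --translation '[[0, 0, -0.01], [0, 0, 0], [0, 0, 0]]' --angular '[[0, 0, 0], [0, 0, 0], [0, 0, 0]]' --grip '[0, 0, 0]'

```text
time_s: 28.72
position: [442.5, -54.0, 203.4]
eef_rot: [0.158, 3.137, -0.0]
force: [-1.3, 0.3, 6.2]
opening: -0.0
finger_force: 2.7
```

Block-top contact at TCP z 203.4 confirms D is seated and the 173 mm tip length holds. Now I press button D.

Request:
step_arm --translation '[[0, 0, 0.12], [0.12, -0.012, 0], [0.118, -0.012, 0], [0, 0, -0.04], [0, 0, 0]]' --angular '[[0, 0, 0], [0, 0, 0], [0, 0, 0], [0, 0, 0], [0, 0, 0]]' --grip '[0, 0, 0, 0, 0]'

```text
time_s: 29.35
position: [476.9, -57.3, 214.0]
eef_rot: [-0.157, -3.135, -0.001]
force: [-0.3, -1.1, 1.0]
opening: 0.003
finger_force: 0.0
```

Request:
step_arm --translation '[[0, 0, -0.02], [0, 0, 0], [0, 0, 0]]' --angular '[[0, 0, 0], [0, 0, 0], [0, 0, 0]]' --grip '[0, 0, 0]'

```text
time_s: 29.72
position: [477.9, -57.5, 212.1]
eef_rot: [-0.158, -3.137, -0.0]
force: [0.3, -0.2, 0.3]
opening: -0.0
finger_force: 0.0
```

Request:
step_arm --translation '[[0, 0, -0.015], [0, 0, 0], [0, 0, 0]]' --angular '[[0, 0, 0], [0, 0, 0], [0, 0, 0]]' --grip '[0, 0, 0]'

```text
time_s: 30.1
position: [478.1, -57.5, 209.9]
eef_rot: [0.158, 3.138, 0.0]
force: [0.4, -0.3, -0.0]
opening: -0.005
finger_force: 0.0
```

Request:
step_arm --translation '[[0, 0, -0.015], [0, 0, 0], [0, 0, 0]]' --angular '[[0, 0, 0], [0, 0, 0], [0, 0, 0]]' --grip '[0, 0, 0]'

```text
time_s: 30.48
position: [478.4, -57.6, 208.2]
eef_rot: [0.157, 3.137, -0.0]
force: [-0.7, -0.1, 6.4]
opening: -0.001
finger_force: 2.8
```

Request:
step_arm --translation '[[0, 0, -0.01], [0, 0, -0.01], [0, 0, 0], [0, 0, 0]]' --angular '[[0, 0, 0], [0, 0, 0], [0, 0, 0], [0, 0, 0]]' --grip '[0, 0, 0, 0]'

```text
time_s: 30.98
position: [478.9, -57.7, 205.8]
eef_rot: [0.157, 3.135, -0.0]
force: [-0.7, 0.4, 9.3]
opening: -0.001
finger_force: 4.4
```

Request:
step_arm --translation '[[0, 0, -0.01], [0, 0, 0], [0, 0, 0]]' --angular '[[0, 0, 0], [0, 0, 0], [0, 0, 0]]' --grip '[0, 0, 0]'

```text
time_s: 31.35
position: [479.1, -57.7, 204.4]
eef_rot: [0.157, 3.135, -0.0]
force: [-0.7, -0.6, 9.5]
opening: 0.003
finger_force: 4.5
```

Request:
step_arm --translation '[[0, 0, -0.009], [0, 0, -0.008], [0, 0, 0], [0, 0, 0]]' --angular '[[0, 0, 0], [0, 0, 0], [0, 0, 0], [0, 0, 0]]' --grip '[0, 0, 0, 0]'

```text
time_s: 31.85
position: [479.3, -57.7, 202.0]
eef_rot: [0.157, 3.134, -0.0]
force: [-0.7, 0.1, 9.0]
opening: 0.001
finger_force: 4.6
```

Request:
step_arm --translation '[[0, 0, 0], [0, 0, 0]]' --angular '[[0, 0, 0], [0, 0, 0]]' --grip '[0, 0]'

```text
time_s: 32.1
position: [479.3, -57.7, 202.0]
eef_rot: [0.157, 3.134, -0.0]
force: [-0.7, 0.9, 9.1]
opening: -0.002
finger_force: 4.6
```

Request:
step_arm --translation '[[0, 0, -0.003], [0, 0, 0], [0, 0, 0]]' --angular '[[0, 0, 0], [0, 0, 0], [0, 0, 0]]' --grip '[0, 0, 0]'

```text
time_s: 32.48
position: [479.4, -57.7, 201.6]
eef_rot: [0.157, 3.134, -0.0]
force: [-0.1, 0.7, 9.9]
opening: -0.001
finger_force: 4.8
```

Request:
step_arm --translation '[[0, 0, 0.05], [0, 0, 0.1], [-0.02, 0.2, 0], [0.061, 0.208, 0], [0, 0, 0]]' --angular '[[0, 0, 0], [0, 0, 0], [0, 0, 0], [0, 0, 0], [0, 0, 0]]' --grip '[0, 0, 0, 0, 0]'

```text
time_s: 33.1
position: [484.3, 5.1, 222.6]
eef_rot: [-0.153, -3.138, -0.0]
force: [-0.4, -1.2, -0.6]
opening: 0.001
finger_force: 0.0
```

```bash
python3 st.py; python3 look.py w11 28 420 550 -110 60 4
```

```text
[484.34   5.07 222.62] yaw 174.42 tilt [-0.0001  0.0003] [-0.4 -1.2 -0.6]
[484.3   5.1 222.6] 33.1 0.001 yaw 174.42
cam [417.2  11.6 191.7]
```

Request:
step_arm --translation '[[0, -0.005, -0.05], [0, 0, -0.02], [0, 0, 0], [0, 0, 0]]' --angular '[[0, 0, 0], [0, 0, 0], [0, 0, 0], [0, 0, 0]]' --grip '[0, 0, 0, 0]'

```text
time_s: 33.65
position: [484.2, 2.6, 212.1]
eef_rot: [-0.159, -3.137, -0.0]
force: [1.0, 0.2, 0.3]
opening: -0.002
finger_force: 0.0
```

Request:
step_arm --translation '[[0, 0, -0.015], [0, 0, 0], [0, 0, 0]]' --angular '[[0, 0, 0], [0, 0, 0], [0, 0, 0]]' --grip '[0, 0, 0]'

```text
time_s: 34.02
position: [484.3, 2.9, 209.9]
eef_rot: [0.158, 3.138, 0.0]
force: [0.2, 0.1, 0.7]
opening: -0.002
finger_force: 0.0
```

Request:
step_arm --translation '[[0, 0, -0.015], [0, 0, 0], [0, 0, 0]]' --angular '[[0, 0, 0], [0, 0, 0], [0, 0, 0]]' --grip '[0, 0, 0]'

```text
time_s: 34.4
position: [484.6, 2.9, 208.4]
eef_rot: [0.157, 3.136, 0.0]
force: [-2.2, 0.9, 7.0]
opening: 0.0
finger_force: 3.6
```

Request:
step_arm --translation '[[0, 0, -0.013], [0, 0, -0.013], [0, 0, -0.01], [0, 0, 0], [0, 0, 0]]' --angular '[[0, 0, 0], [0, 0, 0], [0, 0, 0], [0, 0, 0], [0, 0, 0]]' --grip '[0, 0, 0, 0, 0]'

```text
time_s: 35.02
position: [485.3, 2.8, 203.6]
eef_rot: [0.157, 3.134, -0.0]
force: [-0.7, -0.2, 8.6]
opening: -0.002
finger_force: 4.5
```

Request:
step_arm --translation '[[0, 0, -0.008], [0, 0, -0.005], [0, 0, 0], [0, 0, 0]]' --angular '[[0, 0, 0], [0, 0, 0], [0, 0, 0], [0, 0, 0]]' --grip '[0, 0, 0, 0]'

```text
time_s: 35.52
position: [485.5, 2.8, 201.7]
eef_rot: [0.157, 3.134, -0.0]
force: [-0.3, 0.5, 9.7]
opening: -0.001
finger_force: 4.7
```

Request:
step_arm --translation '[[0, 0, 0.05], [0, 0, 0.1], [0.023, 0.2, 0], [0.022, 0.206, 0], [0, 0, -0.05]]' --angular '[[0, 0, 0], [0, 0, 0], [0, 0, 0], [0, 0, 0], [0, 0, 0]]' --grip '[0, 0, 0, 0, 0]'

```text
time_s: 36.15
position: [491.3, 65.2, 215.5]
eef_rot: [0.153, 3.137, 0.001]
force: [-0.8, -0.6, 0.6]
opening: 0.0
finger_force: 0.0
```

Request:
step_arm --translation '[[0, 0, -0.02], [0, 0, 0], [0, 0, 0]]' --angular '[[0, 0, 0], [0, 0, 0], [0, 0, 0]]' --grip '[0, 0, 0]'

```text
time_s: 36.52
position: [491.0, 63.2, 212.2]
eef_rot: [-0.159, -3.137, 0.0]
force: [0.7, -0.2, -0.1]
opening: 0.002
finger_force: 0.0
```

Request:
step_arm --translation '[[0.003, 0.005, -0.015], [0, 0, -0.01], [0, 0, 0], [0, 0, 0]]' --angular '[[0, 0, 0], [0, 0, 0], [0, 0, 0], [0, 0, 0]]' --grip '[0, 0, 0, 0]'

```text
time_s: 37.02
position: [491.9, 64.2, 209.4]
eef_rot: [0.158, 3.136, -0.002]
force: [-2.5, -1.3, 7.5]
opening: -0.001
finger_force: 3.8
```

Request:
step_arm --translation '[[0, 0, -0.01], [0, 0, -0.01], [0, 0, -0.01], [0, 0, 0], [0, 0, 0]]' --angular '[[0, 0, 0], [0, 0, 0], [0, 0, 0], [0, 0, 0], [0, 0, 0]]' --grip '[0, 0, 0, 0, 0]'

```text
time_s: 37.65
position: [492.6, 64.1, 205.5]
eef_rot: [0.158, 3.134, -0.002]
force: [-1.2, -2.4, 8.7]
opening: 0.001
finger_force: 4.6
```

Request:
step_arm --translation '[[0, 0, -0.01], [0, 0, -0.01], [0, 0, -0.005], [0, 0, 0], [0, 0, 0]]' --angular '[[0, 0, 0], [0, 0, 0], [0, 0, 0], [0, 0, 0], [0, 0, 0]]' --grip '[0, 0, 0, 0, 0]'

```text
time_s: 38.28
position: [493.1, 64.1, 202.0]
eef_rot: [0.158, 3.133, -0.002]
force: [0.2, -2.2, 8.8]
opening: 0.001
finger_force: 4.8
```

Request:
step_arm --translation '[[0, 0, -0.003], [0, 0, 0], [0, 0, 0]]' --angular '[[0, 0, 0], [0, 0, 0], [0, 0, 0]]' --grip '[0, 0, 0]'

```text
time_s: 38.65
position: [493.1, 64.1, 201.6]
eef_rot: [0.158, 3.133, -0.002]
force: [-0.9, -2.4, 9.4]
opening: -0.0
finger_force: 4.9
```

Request:
step_arm --translation '[[0, 0, 0.05], [0, 0, 0.1], [0.02, 0.2, 0], [0.018, 0.208, 0], [0, 0, -0.05]]' --angular '[[0, 0, 0], [0, 0, 0], [0, 0, 0], [0, 0, 0], [0, 0, 0]]' --grip '[0, 0, 0, 0, 0]'

```text
time_s: 39.28
position: [497.7, 127.3, 215.7]
eef_rot: [0.153, 3.136, 0.001]
force: [-0.7, 0.3, -0.3]
opening: -0.002
finger_force: 0.0
```

Request:
step_arm --translation '[[0, 0, -0.02], [0, 0, 0], [0, 0, 0]]' --angular '[[0, 0, 0], [0, 0, 0], [0, 0, 0]]' --grip '[0, 0, 0]'

```text
time_s: 39.65
position: [497.1, 125.1, 211.8]
eef_rot: [-0.159, -3.137, 0.0]
force: [0.2, -1.0, -0.4]
opening: 0.004
finger_force: 0.0
```

Request:
step_arm --translation '[[0, 0, -0.015], [0, 0, -0.01], [0, 0, 0], [0, 0, 0]]' --angular '[[0, 0, 0], [0, 0, 0], [0, 0, 0], [0, 0, 0]]' --grip '[0, 0, 0, 0]'

```text
time_s: 40.15
position: [497.6, 125.6, 208.9]
eef_rot: [0.158, 3.136, -0.001]
force: [-0.7, -0.5, 6.0]
opening: 0.001
finger_force: 3.0
```

Request:
step_arm --translation '[[0, 0, -0.01], [0, 0, -0.01], [0, 0, -0.01], [0, 0, 0], [0, 0, 0]]' --angular '[[0, 0, 0], [0, 0, 0], [0, 0, 0], [0, 0, 0], [0, 0, 0]]' --grip '[0, 0, 0, 0, 0]'

```text
time_s: 40.78
position: [498.3, 125.5, 205.0]
eef_rot: [0.158, 3.134, -0.001]
force: [-0.5, -1.8, 9.4]
opening: -0.002
finger_force: 4.5
```

Request:
step_arm --translation '[[0, 0, -0.01], [0, 0, -0.009], [0, 0, -0.005], [0, 0, 0], [0, 0, 0]]' --angular '[[0, 0, 0], [0, 0, 0], [0, 0, 0], [0, 0, 0], [0, 0, 0]]' --grip '[0, 0, 0, 0, 0]'

```text
time_s: 41.4
position: [498.7, 125.5, 201.7]
eef_rot: [0.158, 3.133, -0.001]
force: [-1.5, -2.3, 9.5]
opening: 0.0
finger_force: 4.7
```

Request:
step_arm --translation '[[0, 0, 0.1], [0, 0, 0.25], [0, -0.2, 0.25], [0, -0.2, 0.25], [0, -0.2, 0]]' --angular '[[0, 0, 0], [0, 0, 0], [0, 0, 0], [0, 0, 0], [0, 0, 0]]' --grip '[0, 0, 0.5, 1, 1]'

```text
time_s: 42.02
position: [498.3, 35.0, 331.3]
eef_rot: [0.156, 3.131, 0.001]
force: [0.8, -0.2, -1.5]
opening: 0.637
finger_force: 0.0
```

```bash
python3 look.py w12 14 425 560 -115 175 2.7
```

```text
[498.3  35.  331.3] 42.025 0.637 yaw 174.28
cam [431.4  41.7 299.9]
```

View pics/w12.png

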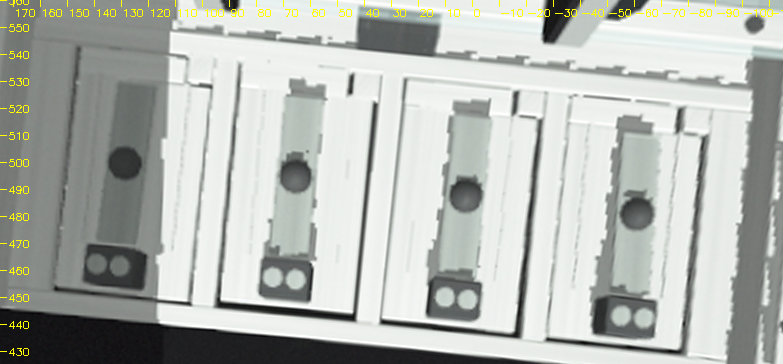

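All four carriers are seated, with notches on the keys at (200,70), (365,85), (530,100) and (695,120) and the clips down. Next I go back to the knob.

Request:
step_arm --translation '[[0.25, -0.03, 0], [0.3, -0.03, 0], [0.3, -0.04, 0], [0.28, -0.02, -0.1], [0, 0, -0.2]]' --angular '[[0, 0, 0], [0, 0, 0], [0, 0, 0], [0, 0, 0], [0, 0, 0]]' --grip '[1, 1, 1, 1, 1]'

```text
time_s: 42.7
position: [669.9, 17.4, 282.8]
eef_rot: [0.158, 3.133, 0.0]
force: [0.2, -0.6, -0.6]
opening: 1.002
finger_force: 0.0
```

Request:
step_arm --translation '[[0, 0, 0], [0, 0, 0]]' --angular '[[0, 0, 0], [0, 0, 0]]' --grip '[1, 1]'

```text
time_s: 42.95
position: [666.2, 18.0, 283.3]
eef_rot: [-0.157, -3.137, -0.0]
force: [0.2, -0.3, 0.7]
opening: 1.003
finger_force: 0.0
```

Request:
step_arm --translation '[[0.016, -0.022, -0.2], [0, 0, -0.2], [0, 0, -0.015], [0, 0, 0], [0, 0, 0]]' --angular '[[0, 0, 0], [0, 0, 0], [0, 0, 0], [0, 0, 0], [0, 0, 0]]' --grip '[1, 1, 1, 0.3, 0.1]' --force 50

```text
time_s: 43.58
position: [669.9, 14.5, 222.5]
eef_rot: [0.157, 3.134, 0.0]
force: [0.6, 0.3, 0.1]
opening: 0.603
finger_force: 0.0
```

Request:
step_arm --translation '[[0, 0, 0], [0, 0, 0], [0, 0, 0.03], [0, 0, 0.036], [0, 0, 0]]' --angular '[[0, 0, 0], [0, 0, 0], [0, 0, 0], [0, 0, 0], [0, 0, 0]]' --grip '[0.1, 0.1, 0.1, 0.1, 0.1]'

```text
time_s: 44.2
position: [668.6, 14.8, 229.4]
eef_rot: [-0.157, -3.136, -0.002]
force: [1.6, 1.8, -7.3]
opening: 0.257
finger_force: 49.2
```

Request:
step_arm --translation '[[0, 0, 0.006], [-0.05, 0.005, 0], [-0.1, 0.01, 0], [-0.1, 0.01, 0], [-0.1, 0.01, 0]]' --angular '[[0, 0, 0], [0, 0, 0], [0, 0, 0], [0, 0, 0], [0, 0, 0]]' --grip '[0.1, 0.1, 0.1, 0.1, 0.1]'

```text
time_s: 44.82
position: [615.9, 20.1, 231.0]
eef_rot: [0.157, 3.137, 0.002]
force: [2.2, 4.4, -8.9]
opening: 0.257
finger_force: 49.2
```

Request:
step_arm --translation '[[-0.1, 0.01, 0], [-0.1, 0.01, 0], [-0.1, 0.01, 0], [-0.1, 0.01, 0], [-0.005, 0, 0]]' --angular '[[0, 0, 0], [0, 0, 0], [0, 0, 0], [0, 0, 0], [0, 0, 0]]' --grip '[0.1, 0.1, 0.1, 0.1, 0.1]'

```text
time_s: 45.45
position: [557.2, 26.0, 231.8]
eef_rot: [0.157, 3.131, 0.002]
force: [9.2, 4.7, -14.6]
opening: 0.255
finger_force: 52.3
```

Request:
step_arm --translation '[[0, 0, -0.03], [0, 0, -0.03], [0, 0, 0], [0, 0, 0]]' --angular '[[0, 0, 0], [0, 0, 0], [0, 0, 0], [0, 0, 0]]' --grip '[0.1, 0.1, 0.1, 0.1]'

```text
time_s: 45.95
position: [557.4, 26.0, 223.6]
eef_rot: [0.157, 3.132, 0.002]
force: [4.5, 4.7, -5.3]
opening: 0.256
finger_force: 53.1
```

Request:
step_arm --translation '[[0, 0, -0.01], [0, 0, 0], [0, 0, 0], [0, 0, 0], [0, 0, 0.1]]' --angular '[[0, 0, 0], [0, 0, 0], [0, 0, 0], [0, 0, 0], [0, 0, 0]]' --grip '[0.1, 0.1, 1, 1, 1]'

```text
time_s: 46.58
position: [554.9, 25.5, 235.4]
eef_rot: [-0.158, -3.135, 0.001]
force: [-0.1, -0.1, -0.8]
opening: 0.876
finger_force: 0.0
```

Request:
step_arm --translation '[[0, 0, 0.25], [0, 0, 0.3], [0, 0, 0.3], [0, 0, 0.3], [0, 0, 0]]' --angular '[[0, 0, 0], [0, 0, 0], [0, 0, 0], [0, 0, 0], [0, 0, 0]]' --grip '[1, 1, 1, 1, 1]'

```text
time_s: 47.2
position: [556.8, 25.5, 413.6]
eef_rot: [0.157, 3.128, -0.001]
force: [0.4, 0.7, -0.4]
opening: 1.001
finger_force: 0.0
```

```bash
python3 look.py w13 40 420 740 -130 180 1.8
python3 - <<'E'
from h import *
from workcell import robot
a=cv2.imread("pics/w1.png")[230:420,180:380]; b=cv2.imread("pics/w13.png")[230:420,180:380]
cs=robot.capture("side"); np.savez("side1.npz",**cs)
s0=np.load("side0.npz")["img"][190:345,200:360,::-1]; s1=cs["img"][190:345,200:360,::-1]
r=lambda i:cv2.resize(i,(390,290),interpolation=cv2.INTER_CUBIC)
cv2.imwrite("pics/cmp.png",np.vstack([np.hstack([r(a),r(b)]),np.hstack([r(s0),r(s1)])]))
E
```

```text
[556.8  25.5 413.6] 47.2 1.001 yaw 174.24
cam [490.   32.2 382.1]
```

View pics/cmp.png

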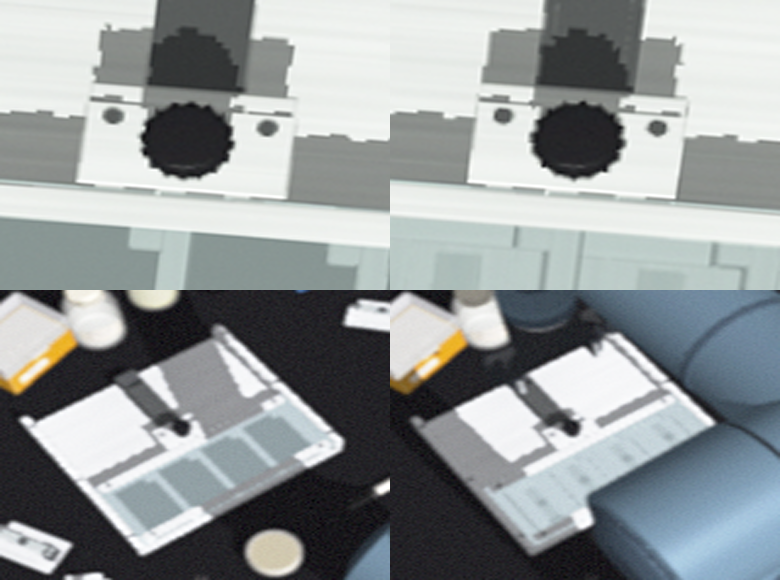

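Before/after comparison: the cover edge, knob and knob shadow all match the start, with screws at (113,115) and (503-390,115). So the cover is shut and the pin is down, and all four carriers lie under it.

```bash
python3 -c "
from workcell import robot
print(robot.job_done())"
```

```text
the job is handed in; nothing more can be done
None
```

I handed the job in at about 47 s: four carriers seated in the pockets, all clips pressed to the set height (tips about 5 mm by calculation, not measured after release), cover shut with the plunger down, timer and tape untouched; the hand-in returned no verdict.

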